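# Lay the box section down against the bench stop

## Robot

A 6-joint arm with a two-finger parallel gripper is mounted at the origin on the work surface. World frame = base frame: x ahead of the robot, y to its left, z up, the work surface at z = 0. Lengths are in m, angles in degrees, forces in N, time in s.
With the tool pointing down it reaches from about 0.3 to 0.85 m from the base axis. Payload 5.4 kg.
Tool frame: the origin (TCP) lies between the finger pads; the fingertips stand 8 mm ahead of it and the grasp point (between the pads) lies 11 mm behind it; z points along the fingers, y is the direction in which the jaws open and shut (so a half turn about z gives the same grasp; the last joint's range is limited). The gripper opens to 85 mm and grips with 20 to 120 N. Pads are 22 mm wide; open, the fingers measure 114 mm over their backs; the gripper's body (76 mm by 85 mm) begins 54 mm behind the grasp point. The pads swing forward as they close: fully open they stand 13 mm farther back than shut.
Start: joints at [56.373, 9.076, 91.501, -0, 79.423, -12.038], TCP at [0.212, 0.535, 0.239] pointing down, gripper open.
Joint ranges: [-166.64, 166.64], [-54.1, 131.32], [10.49, 154.53], [-73.88, 253.88], [9.74, 151.15], [-171.62, 171.62]. Speed limits (degrees/s): [147.25, 147.25, 180, 180, 180, 180].

## Interface

Orientations are given as [roll, pitch, yaw] about the fixed x, y, z axes, in that order (R = Rz(yaw) Ry(pitch) Rx(roll)).
In Python, from cell import robot, vision, nets gives the robot as it stands. The module is installed in compiled form; this text tells all that it offers.
- The arm moves only by the tool jog_arm, never from a script. Its arguments are lists of equal length, an entry for each row: "travel": the shift along the tool's x, y, z in m, a list of three; "twist": the turn about the tool's z in degrees. A call has exactly 8 rows; each row shifts and turns the commanded pose from where the row before left it, along the tool's axes as they then stand; what a row does not reach is not made up. A row lasts 1/10 s, in which the tool goes at most 50 mm and 8.59 degrees, less where a joint would pass 70% of its speed; a pose out of reach is approached as far as the arm can. A call with a gripper value outside its range is refused whole. "claw" is the opening, from -1 (shut) to 1 (fully open), so that 0 is half open, set as the call begins (left out, the last holds). The fingers move at their own pace and stop on an object; "squeeze" is the grip in N (left out, the last holds). Time passes only in rows, so rows that do not move let the fingers close, or fill a call up. It gives the time, the measured TCP pose, the force and the opening at its end, in the units of the state.
- robot.get_obs(): the state, without advancing time (a new reading comes with each control period).
- vision.snapshot(name): name is "scene" or "side" or "wrist"; returns (picture, depth): 420x560x3 uint8, red, green, blue; 420x560 float32, m along the optical axis (not along the pixel's ray), 0 where there is no reading.
- vision.camera_params(name): a dict with "fx", "fy", "cx", "cy" (pixels), "k1" (the pictures are not rectified: a ray, as slopes to the right and down, at radius r is drawn at 1 + k1 r^2 times it, then the intrinsics apply), "view" (4x4, takes a point from world to camera coordinates); the wrist camera has in their place "mount" (4x4, takes a point from camera to tool coordinates, whose origin is the TCP and whose axes are the flange's). Camera axes: x right, y up, looking along -z (the intrinsics and any distortion apply to the point x, -y, -z); pixel columns grow to the right and rows downward; lengths in m; the calibration is good to about 2 mm. A picture is of the moment at which its call begins: read the wrist's pose just before it. camera_params takes no time and is no camera call.
- robot.job_done(): hands the job in, once; it reports no verdict.
Trained networks look in the newest picture that a camera, given by its name, has taken for a name from the list of things; names that differ only in an ending like _2 or _b are one class to them, and where a whole thing is asked for, a point or a joint stands for the part that bears it (a point fixed in the world has none). Each returns a list of dicts, best first, with "score" (0 to 1); they miss things now and then, are a little off and sometimes report something else, mostly with a low value. They report only what shows in the picture. A call takes as long as a camera call. They do not tell look-alikes from the thing itself.
- nets.recognise(target, camera): "location" ([column, row] in pixels, amid what is visible of it).
The state is a dict: "t": time; "joint_positions": joint angles; "qd": joint speeds; "joint_efforts": joint torques, N m; "tool_pos": TCP position; "tool_rot": TCP orientation; "contact_force": force on the tool from outside, world axes, zero at the start; "torque": the same for the moment, N m; "width": finger opening in m.
Only numpy, scipy, OpenCV 4.12 (cv2) and the standard library are available. Lean on these libraries where they do the work, as an engineer would, in place of code of your own. Each camera call takes 0.05 s, during which the arm holds its last target.

## Task

Tip the tall green box section over onto its side, away from the bench stop, guiding it gently all the way down so that it never drops or slams, and leave it lying with its foot end flush against the rubber face of the stop, open mouth pointing straight away from the stop. Do it with the fingertips or the outside of the fingers: hook, push and slide it, but do not pinch it or lift it off the bench. Leave the other things on the bench where they are.

Things in the scene. Friction and masses are not known exactly. Their poses are not given: they have to be found in the camera images.
- section: Green square aluminium tube (box section), 80 x 80 mm outside, 4 mm walls, 190 mm long, open right through, about 0.45 kg (varies). Starts upright, its nearest face 10 to 25 mm from the stop's rubber face and nearly parallel to it. Origin: centre of the foot end (lower at the start); z runs from foot to mouth; x and y are square to the side faces, x nearly along the stop's x at the start.
- section_mouth (a point): Centre of the tube's open mouth (72 mm square bore), 190 mm from the foot end along the tube's z. Once more than about 23 degrees over, the tube topples by itself unless something holds it back, for instance a finger inside the mouth that holds back the upper rim.
- foot_a (a point): Outer corner of the tube's foot end at x = 40 mm, y = 40 mm in the tube's frame.
- foot_b (a point): Outer corner of the tube's foot end at x = 40 mm, y = -40 mm in the tube's frame.
- foot_c (a point): Outer corner of the tube's foot end at x = -40 mm, y = 40 mm in the tube's frame.
- foot_d (a point): Outer corner of the tube's foot end at x = -40 mm, y = -40 mm in the tube's frame.
- stop: Bench stop screwed to the bench (fixed): dark wooden batten 180 mm long, 27 mm thick, 25 mm high, with a black rubber face. Origin: middle of the lower edge of the rubber face. x is level, square to the rubber face and points away from it, on the side where the tube stands (the way the tube is to be laid); y runs along the face; z up.
- glue: White glue bottle with orange cap, diameter 54 mm, 150 mm high, standing behind the stop. Origin under its centre. Leave alone.
- tin: Red tin with paper label, diameter 70 mm, 80 mm high, standing beside the place where the tube will lie. Origin under its centre. Leave alone.
- driver: Orange-handled screwdriver lying on the bench. Leave alone.
- bowl: White bowl, diameter 110 mm, 45 mm high. Origin under its centre. Leave alone.
- spanner: Steel spanner lying on the bench. Leave alone.
- tub: Clear open plastic tub 130 x 100 x 60 mm. Origin under its centre. Leave alone.
- offcut: Light wooden offcut 120 x 45 x 35 mm lying on the bench. Origin under its centre. Leave alone.
Not all that is in view belongs to the job. Several things look just like the stop: the one meant starts farthest to the robot's right.

How it is judged (in metres and radians):
At the end, for the whole second after the job is handed in: The box section lies at rest flat on its side (within about 3.5 degrees), its foot end within 5 mm of the stop's rubber face and square to it within 4 degrees, centred within 60 mm of the stop's middle, mouth pointing away from the stop; the robot has let go (angle between section's own z axis and vertical between 1.51 and 1.63 rad and x of section in the frame of stop between -0.004 and 0.005 m and y of section in the frame of stop between -0.06 and 0.06 m and x of section_mouth in the frame of stop above 0.17 m and angle between the z axis of section and the x axis of stop, either way round below 0.07 rad and height (world z) of section below 0.046 m and linear speed of section below 0.02 m/s and angular speed of section below 0.1 rad/s); the robot touches nothing.
It fails at once if the box section drops, slams or is flung over (turns faster than 4 rad/s) (angular speed of section above 4 rad/s).
It fails at once if the box section is lifted off the bench (all four corners of its foot end more than 10 mm up) (height (world z) of each of foot_a, foot_b, foot_c, foot_d above 0.01 m).
It fails at once if the box section is pinched or jammed (over 45 N in all from the fingers before it is nearly lying, 70 degrees over) (contact force between the fingers and section above 45 N and angle between section's own z axis and vertical below 1.22 rad).
It fails at once if something else on the bench is moved more than 30 mm or knocked over (distance of any of glue, tin, driver, bowl, spanner, tub, offcut from where it was at the start of the episode above 0.03 m or angle between any of glue, tin, bowl's own z axis and vertical above 0.5 rad).
It also fails if it takes over 72 s, if anything falls off the work surface, if the arm or the gripper's body presses on something with over 40 N, if the wrist force passes 120 N, or if a joint passes its speed limit or range.

## Working session

There is one attempt and no reset: what is moved stays moved. The work goes in short steps, Python scripts to look and compute and a tool call to move; the robot and the scene stay as the last step left them, time stands still between calls to the robot, and variables do not carry over. Pictures are saved under pics/ and viewed, and the job is handed in when it is done.

Besides the shell and the picture viewer there is one more tool, called after "Emit:" as a command line: name --pt "numbers of a row" for each row, then --argument value for the rest. jog_arm: Moves the arm, as the interface text tells. Its arguments: {"type":"object","properties":{"travel":{"type":"array","items":{"type":"array","items":{"type":"number"}}},"twist":{"type":"array","items":{"type":"number"}},"claw":{"type":"number"},"squeeze":{"type":"number"}},"required":["travel","twist"]}

```bash
mkdir -p pics; cat > h.py <<'E'
import numpy as np, cv2
from cell import robot, vision, nets
from scipy.spatial.transform import Rotation as R
def snap(name,fn=None):
    o=robot.get_obs(); p,d=vision.snapshot(name)
    if fn: cv2.imwrite('pics/'+fn,cv2.cvtColor(p,cv2.COLOR_RGB2BGR))
    return o,p,d
def c2w(name,o=None):
    c=vision.camera_params(name)
    if 'view' in c: return c,np.linalg.inv(np.array(c['view']))
    T=np.eye(4);T[:3,:3]=R.from_euler('xyz',o['tool_rot'],degrees=True).as_matrix();T[:3,3]=o['tool_pos']
    return c,T@np.array(c['mount'])
def unproj(name,uv,d,o=None):
    c,T=c2w(name,o); uv=np.atleast_2d(np.array(uv,float))
    K=np.array([[c['fx'],0,c['cx']],[0,c['fy'],c['cy']],[0,0,1.]])
    n=cv2.undistortPoints(uv[:,None],K,np.array([c['k1'],0,0,0.]))[:,0]
    d=np.atleast_1d(d)
    P=np.c_[n[:,0]*d,-n[:,1]*d,-d]
    return P@T[:3,:3].T+T[:3,3]
def cloud(name,d,o=None):
    v,u=np.mgrid[:d.shape[0],:d.shape[1]]
    P=unproj(name,np.c_[u.ravel(),v.ravel()],d.ravel(),o).reshape(d.shape+(3,))
    P[d<=0]=np.nan
    return P
E
python3 - <<'E'
from h import *
for n in('scene','side','wrist'):
    o,p,d=snap(n,n+'0.png'); c=vision.camera_params(n); print(n,c); 
    P=cloud(n,d,o); np.save(n+'.npy',P)
    for t in('section','stop','glue','tin','driver','bowl','spanner','tub','offcut'):
        for r in nets.recognise(t,n):
            u,v=r['location'];
            try: q=P[int(v),int(u)].round(3)
            except Exception: q=None
            print(t,round(r['score'],2),int(u),int(v),q)
print(robot.get_obs())
E
```

```text
scene {'fx': 418.8653833938059, 'fy': 418.8653833938059, 'cx': 280.70995817351684, 'cy': 212.5404311224479, 'k1': -0.002713302750649277, 'view': array([[-0.76117711,  0.64851746, -0.0058746 ,  0.37055214],
       [-0.52362954, -0.60919896,  0.59555749,  0.19814549],
       [ 0.38265063,  0.45640085,  0.80329121, -1.61569405],
       [ 0.        ,  0.        ,  0.        ,  1.        ]])}
section 0.8 229 202 [ 0.613 -0.097  0.162]
stop 0.94 340 246 [0.395 0.189 0.026]
stop 0.77 280 208 [ 0.443 -0.055  0.027]
stop 0.62 210 212 [ 0.634 -0.206  0.016]
glue 0.64 216 166 [ 0.534 -0.29   0.111]
tin 0.64 197 263 [ 0.793 -0.03   0.078]
driver 0.76 239 138 [ 0.339 -0.429  0.023]
driver 0.55 197 258 [ 0.784 -0.042  0.083]
bowl 0.72 297 334 [0.693 0.313 0.015]
spanner 0.81 347 318 [0.546 0.371 0.005]
spanner 0.43 416 294 [0.348 0.458 0.034]
spanner 0.22 170 207 [ 0.724 -0.328  0.002]
tub 0.55 169 207 [ 0.727 -0.328  0.005]
offcut 0.67 417 293 [0.342 0.458 0.034]
side {'fx': 453.78062771367775, 'fy': 453.78062771367775, 'cx': 278.4779547209862, 'cy': 209.7072366710247, 'k1': 0.04370262565150706, 
[... 1330 characters left out ...]
ut 0.73 257 305 [0.331 0.465 0.034]
{'t': 1.5, 'joint_positions': array([ 5.63731922e+01,  9.07541215e+00,  9.15012186e+01,  9.36355996e-04,
        7.94235554e+01, -1.20372790e+01]), 'qd': array([ 0.10614403, -0.02422455,  0.06210331,  0.09674452,  0.08266252,
       -0.03026475]), 'joint_efforts': array([ 5.03246793e-04, -3.95996475e+01, -3.31700492e+01, -9.98805058e-05,
        4.70821269e-04, -5.61238416e-07]), 'tool_pos': array([0.21157541, 0.5346437 , 0.23930273]), 'tool_rot': array([ 1.79999990e+02, -9.39022266e-04,  1.58410299e+02]), 'contact_force': array([-0.74200041,  0.089624  ,  0.82098786]), 'torque': array([-0.00444584,  0.01557089,  0.00288847]), 'width': 0.08539039568515434}
```

View pics/scene0.png

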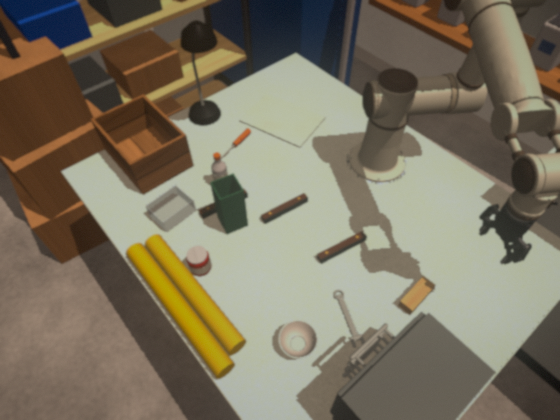

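View pics/side0.png

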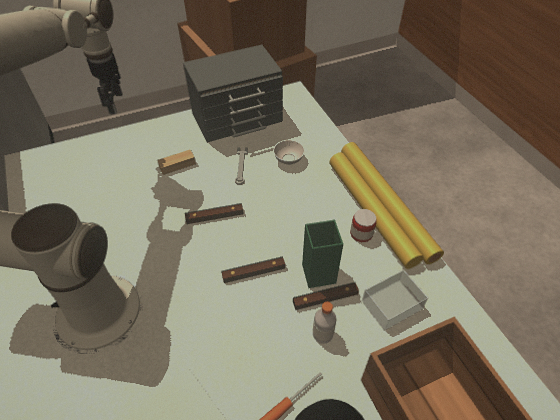

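```bash
python3 - <<'E'
import numpy as np,cv2
from scipy.ndimage import label
for n in('scene','side'):
    P=np.load(n+'.npy'); im=cv2.imread(f'pics/{n}0.png').astype(int)
    b,g,r=im[...,0],im[...,1],im[...,2]
    m=(g>r+25)&(g>b+15)&(P[...,2]>.185)&(P[...,2]<.2)
    q=P[m];print(n,'top',len(q),q.min(0),q.max(0),cv2.minAreaRect(q[:,:2].astype(np.float32)))
    m=(P[...,2]>.015)&(P[...,2]<.03)&(abs(P[...,0]-.59)<.15)&(abs(P[...,1]+.2)<.12)&~((g>r+20)&(g>b+10))
    q=P[m];print('stop',len(q),q.min(0),q.max(0))
    # depth-based top: 
    m=(P[...,2]>.02)&(P[...,2]<.030)&(abs(P[...,0]-.59)<.15)&(abs(P[...,1]+.2)<.12)
    q=P[m].astype(np.float32);rc=cv2.minAreaRect(q[:,:2]);print('stoptop',rc,cv2.boxPoints(rc))
    for nm,c,zr in(('tin',(.78,-.06),(.02,.1)),('glue',(.52,-.3),(.04,.17)),('tub',(.73,-.3),(.01,.09))):
        m=(P[...,2]>zr[0])&(P[...,2]<zr[1])&(np.hypot(P[...,0]-c[0],P[...,1]-c[1])<.09)
        if nm!='glue': m&=~((g>r+20)&(g>b+10))
        q=P[m];print(nm,len(q),q.min(0).round(3),q.max(0).round(3))
    cv2.imwrite(f'pics/{n}crop.png',cv2.resize(cv2.imread(f'pics/{n}0.png')[130:360,130:430],None,fx=2.6,fy=2.6,interpolation=2))
E
```

```text
Traceback (most recent call last):
ValueError: zero-size array to reduction operation minimum which has no identity
```

The scene shows three stop look-alikes: side (325,295) at y≈-0.21, (248,269) at y≈-0.05 and (213,212) at y≈+0.19. The one furthest to the robot's right is (325,295), with the green tube (322,252) in front of it and the glue behind it. Next I'll measure it more closely.

```bash
python3 - <<'E'
import numpy as np,cv2
for n in('scene','side'):
    P=np.load(n+'.npy'); im=cv2.imread(f'pics/{n}0.png').astype(int)
    g0=(np.hypot(P[...,0]-.58,P[...,1]+.13)<.09)
    m=g0&(P[...,2]>.17)
    q=P[m].astype(np.float32);print(n,'top',len(q),q.min(0),q.max(0),np.percentile(q[:,2],[50,90,99]))
    m=g0&(P[...,2]>np.percentile(q[:,2],95)-.01);t=P[m].astype(np.float32)
    rc=cv2.minAreaRect(t[:,:2]);print(len(t),rc,cv2.boxPoints(rc).round(3).tolist())
    m=(P[...,2]>.02)&(P[...,2]<.030)&(abs(P[...,0]-.59)<.15)&(abs(P[...,1]+.2)<.12)
    q=P[m].astype(np.float32);rc=cv2.minAreaRect(q[:,:2]);print('stoptop',rc,cv2.boxPoints(rc).round(3).tolist())
    for nm,c,zr in(('tin',(.78,-.06),(.02,.1)),('glue',(.52,-.3),(.04,.17)),('tub',(.73,-.3),(.01,.09))):
        m=(P[...,2]>zr[0])&(P[...,2]<zr[1])&(np.hypot(P[...,0]-c[0],P[...,1]-c[1])<.09)
        q=P[m];print(nm,len(q),q.min(0).round(3),q.max(0).round(3))
    cv2.imwrite(f'pics/{n}crop.png',cv2.resize(cv2.imread(f'pics/{n}0.png')[130:360,130:430],None,fx=2.6,fy=2.6,interpolation=2))
E
```

```text
scene top 355 [ 0.5467699  -0.18276569  0.17003866] [ 0.64100426 -0.08599846  0.19520244] [0.18424626 0.19177045 0.19374284]Traceback (most recent call last):
  File "<stdin>", line 8, in <module>
cv2.error: OpenCV(4.12.0) /io/opencv/modules/imgproc/src/convhull.cpp:143: error: (-215:Assertion failed) total >= 0 && (depth == CV_32F || depth == CV_32S) in function 'convexHull'
```

```bash
python3 - <<'E'
import numpy as np,cv2
def mr(q):
    q=np.ascontiguousarray(q[:,:2].astype(np.float32)).reshape(-1,1,2); rc=cv2.minAreaRect(q); print(len(q),np.round(rc[0],4),np.round(rc[1],4),rc[2],cv2.boxPoints(rc).round(3).tolist())
for n in('scene','side'):
    P=np.load(n+'.npy'); 
    g0=(np.hypot(P[...,0]-.58,P[...,1]+.13)<.09)
    q=P[g0&(P[...,2]>.17)]
    print(n);mr(P[g0&(P[...,2]>.186)])
    m=(P[...,2]>.0215)&(P[...,2]<.029)&(abs(P[...,0]-.59)<.15)&(abs(P[...,1]+.24)<.08)
    print('stop');mr(P[m])
    for nm,c,zr in(('tin',(.78,-.06),(.02,.1)),('glue',(.52,-.3),(.04,.17)),('tub',(.73,-.3),(.01,.09))):
        m=(P[...,2]>zr[0])&(P[...,2]<zr[1])&(np.hypot(P[...,0]-c[0],P[...,1]-c[1])<.09)
        q=P[m];print(nm,len(q),q.min(0).round(3),q.max(0).round(3))
    cv2.imwrite(f'pics/{n}crop.png',cv2.resize(cv2.imread(f'pics/{n}0.png')[130:360,130:430],None,fx=2.6,fy=2.6,interpolation=2))
E
```

```text
scene
159 [ 0.5926 -0.1336] [0.0843 0.0814] 76.40250396728516 [[0.5429999828338623, -0.16500000655651093], [0.621999979019165, -0.18400000035762787], [0.6420000195503235, -0.10199999809265137], [0.5630000233650208, -0.08299999684095383]]
stop
154 [ 0.6105 -0.2406] [0.1486 0.2562] 86.79912567138672 [[0.4779999852180481, -0.30799999833106995], [0.734000027179718, -0.32199999690055847], [0.7429999709129333, -0.17399999499320984], [0.4869999885559082, -0.1589999943971634]]
tin 1063 [ 0.744 -0.135  0.021] [0.869 0.019 0.087]
glue 303 [ 0.496 -0.321  0.046] [ 0.549 -0.269  0.154]
tub 903 [ 0.662 -0.357  0.01 ] [ 0.801 -0.217  0.067]
side
251 [ 0.5925 -0.1322] [0.0843 0.0814] 77.48292541503906 [[0.5440000295639038, -0.16500000655651093], [0.6230000257492065, -0.18199999630451202], [0.640999972820282, -0.10000000149011612], [0.5619999766349792, -0.0820000022649765]]
stop
628 [ 0.6106 -0.2409] [0.1561 0.2532] 89.43553161621094 [[0.4830000102519989, -0.3179999887943268], [0.7360000014305115, -0.3199999928474426], [0.7379999756813049, -0.164000004529953], [0.48500001430511475, -0.16200000047683716]]
tin 1298 [ 0.74  -0.141  0.02 ] [0.867 0.021 0.088]
glue 634 [ 0.492 -0.328  0.04 ] [ 0.547 -0.271  0.156]
tub 1318 [ 0.66  -0.355  0.01 ] [ 0.801 -0.239  0.068]
```

View pics/sidecrop.png

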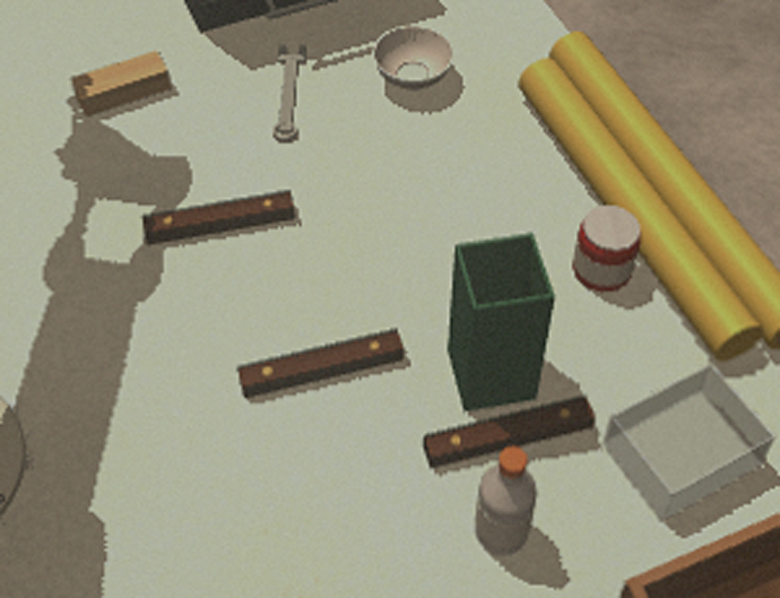

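View pics/scenecrop.png

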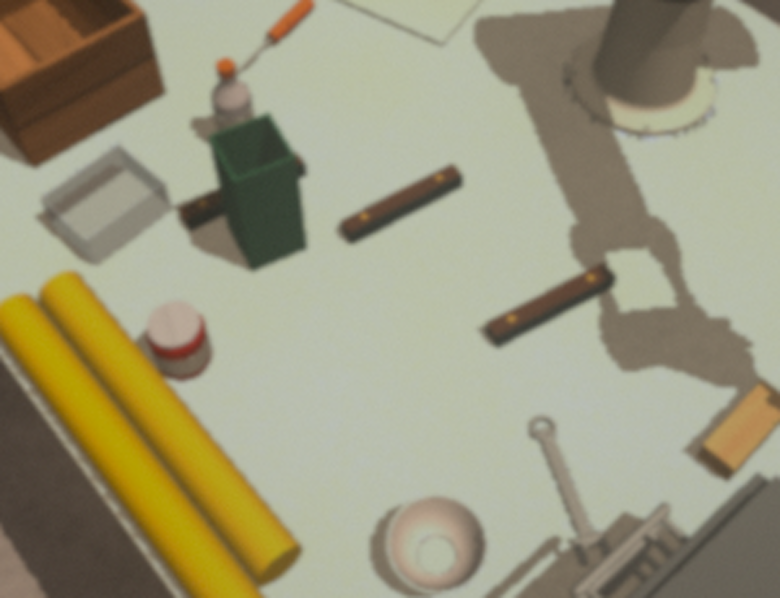

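```bash
python3 - <<'E'
import numpy as np,cv2
def mr(q):
    q=np.ascontiguousarray(q[:,:2].astype(np.float32)).reshape(-1,1,2); rc=cv2.minAreaRect(q); print(len(q),np.round(rc[0],4),np.round(rc[1],4),rc[2],cv2.boxPoints(rc).round(3).tolist())
P=np.load('side.npy'); im=cv2.imread('pics/side0.png')
m=np.zeros(P.shape[:2],bool); m[280:312,288:362]=1
m&=(P[...,2]>.0215)&(P[...,2]<.029)&(P[...,1]>-.27)&(im.max(2)<110)
mr(P[m]); 
q=P[m]; 
# front edge: per x-bin max y
for x in np.arange(.48,.68,.02):
    s=q[(abs(q[:,0]-x)<.008)]; 
    if len(s): print(round(x,2),len(s),s[:,1].min().round(4),s[:,1].max().round(4),s[:,2].mean().round(4))
t=cv2.resize(im[270:320,270:370],None,fx=7,fy=7,interpolation=0); t[...,1][cv2.resize(m.astype(np.uint8)[270:320,270:370],None,fx=7,fy=7,interpolation=0)>0]=200
cv2.imwrite('pics/stopm.png',t)
m=(P[...,2]>.02)&(P[...,2]<.17)&(np.hypot(P[...,0]-.59,P[...,1]+.13)<.08)
q=P[m];print('sectionsides');mr(q)
PS=np.load('scene.npy')
for Q in(P,PS):
    m=(Q[...,2]>.06)&(Q[...,2]<.09)&(np.hypot(Q[...,0]-.775,Q[...,1]+.065)<.055);mr(Q[m])
E
```

```text
536 [ 0.5768 -0.1915] [0.0661 0.1792] 80.76490020751953 [[0.4830000102519989, -0.20999999344348907], [0.6600000262260437, -0.23899999260902405], [0.6710000038146973, -0.17299999296665192], [0.49399998784065247, -0.14499999582767487]]
0.48 11 -0.2106 -0.1876 0.0267
0.5 49 -0.2129 -0.1863 0.026
0.52 36 -0.2148 -0.1882 0.0258
0.54 45 -0.2176 -0.1533 0.0261
0.56 52 -0.2209 -0.1637 0.0261
0.58 49 -0.2248 -0.1666 0.0263
0.6 62 -0.226 -0.1699 0.0258
0.62 44 -0.2287 -0.1776 0.0262
0.64 52 -0.2354 -0.2037 0.0261
0.66 32 -0.233 -0.204 0.0261
sectionsides
1727 [ 0.5895 -0.1486] [0.1224 0.0836] 79.79216003417969 [[0.5379999876022339, -0.20100000500679016], [0.6200000047683716, -0.2160000056028366], [0.6420000195503235, -0.09600000083446503], [0.5590000152587891, -0.08100000023841858]]
419 [ 0.7745 -0.057 ] [0.067  0.0661] 7.45328950881958 [[0.7369999885559082, -0.028999999165534973], [0.7459999918937683, -0.09399999678134918], [0.8119999766349792, -0.08500000089406967], [0.8029999732971191, -0.019999999552965164]]
397 [ 0.7776 -0.054 ] [0.0669 0.066 ] 51.967079162597656 [[0.7310000061988831, -0.05999999865889549], [0.7829999923706055, -0.10100000351667404], [0.8240000009536743, -0.04800000041723251], [0.7720000147819519, -0.007000000216066837]]
```

View pics/stopm.png

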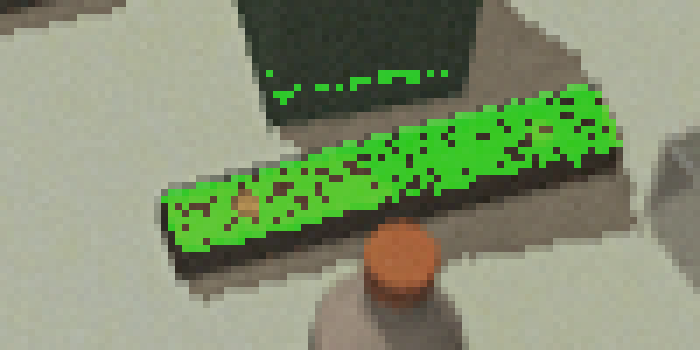

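```bash
python3 - <<'E'
import numpy as np,cv2
def mr(q):
    q=np.ascontiguousarray(q[:,:2].astype(np.float32)).reshape(-1,1,2); rc=cv2.minAreaRect(q); print(len(q),np.round(rc[0],4),np.round(rc[1],4),rc[2],cv2.boxPoints(rc).round(3).tolist())
P=np.load('side.npy'); im=cv2.imread('pics/side0.png')
m=np.zeros(P.shape[:2],bool); m[280:312,288:362]=1
m&=(P[...,2]>.0215)&(P[...,2]<.029)&(P[...,1]>-.27)&(im.max(2)<130)
m&=P[...,1]< -.178-.12*(P[...,0]-.48)
mr(P[m]); q=P[m]
# PCA
c=q.mean(0);u,s,vt=np.linalg.svd((q-c)[:,:2]);print(c,vt[0],np.degrees(np.arctan(vt[0][1]/vt[0][0])))
# upright stuff: tube faces by plane fit
for n in('side','scene'):
    P=np.load(n+'.npy')
    m=(P[...,2]>.03)&(P[...,2]<.17)&(np.hypot(P[...,0]-.59,P[...,1]+.133)<.075)
    q=P[m]
    # outer faces: rotate by angle & histogram
    best=[]
    for a in np.arange(-25,10,.5):
        t=np.radians(a); X=q[:,0]*np.cos(t)+q[:,1]*np.sin(t); Y=-q[:,0]*np.sin(t)+q[:,1]*np.cos(t)
        best.append((max(np.histogram(X,np.arange(.4,.9,.002))[0].max(),0),max(np.histogram(Y,np.arange(-.4,.2,.002))[0].max(),0),a))
    print(n,sorted(best,key=lambda b:-b[0])[:3],sorted(best,key=lambda b:-b[1])[:3])
E
```

```text
523 [ 0.5741 -0.2091] [0.0331 0.1791] 81.8128662109375 [[0.4830000102519989, -0.21299999952316284], [0.6600000262260437, -0.23800000548362732], [0.6650000214576721, -0.20499999821186066], [0.4880000054836273, -0.18000000715255737]]
[ 0.57484033 -0.20910515  0.0261151 ] [-0.99125903  0.13193001] -7.581134391383913
side [(np.int64(226), np.int64(494), np.float64(-13.0)), (np.int64(224), np.int64(384), np.float64(-12.5)), (np.int64(218), np.int64(501), np.float64(-12.0))] [(np.int64(218), np.int64(501), np.float64(-12.0)), (np.int64(226), np.int64(494), np.float64(-13.0)), (np.int64(213), np.int64(467), np.float64(-13.5))]
scene [(np.int64(132), np.int64(261), np.float64(-11.5)), (np.int64(127), np.int64(262), np.float64(-11.0)), (np.int64(126), np.int64(294), np.float64(-12.5))] [(np.int64(126), np.int64(294), np.float64(-12.5)), (np.int64(112), np.int64(276), np.float64(-14.0)), (np.int64(124), np.int64(275), np.float64(-12.0))]
```

```bash
cat > sim.py <<'E'
import numpy as np
L,W,m,g=.19,.08,.45,9.81
Ic=m*(L**2/12+ .0762**2/6)
Wi=.076
def run(mub,muf,vf=.03,zf_fric=1,back=None,th0=np.radians(30),tmax=20):
    # finger x=xf(t); contact kept; th from vertical. coordinates: xp
    th=th0;xp=.08;vx=0;w=0;dt=2e-4;t=0
    rim=lambda th:(L*np.sin(th)-Wi*np.cos(th), L*np.cos(th)+Wi*np.sin(th))
    drim=lambda th:(L*np.cos(th)+Wi*np.sin(th), -L*np.sin(th)+Wi*np.cos(th))
    com=lambda th:(.095*np.sin(th)-.04*np.cos(th), .095*np.cos(th)+.04*np.sin(th))
    dcom=lambda th:(.095*np.cos(th)+.04*np.sin(th), -.095*np.sin(th)+.04*np.cos(th))
    xf=xp+rim(th)[0]; wmax=0;slip=None;wend=0;tslip=None
    k=2e4;c=60
    while th<np.pi/2 and t<tmax:
        v=vf if slip is None or back is None else back(t-tslip)
        xf+=v*dt
        rx,rz=rim(th);dx,dz=drim(th);cx,cz=com(th);ex,ez=dcom(th)
        pen=xp+rx-xf; pv=vx+dx*w-v
        F=max(0,k*pen+c*pv) if pen>0 else 0
        vz=dz*w
        T=muf*F*np.tanh(-vz/.002)*zf_fric  # up on tube
        # solve: unknown ax, al, N ; friction = -mub*N*tanh(vx/.001)
        s=-mub*np.tanh(vx/.0005)
        # m(ax+ex*al - cx*w^2)= -F + s N ; m(ez*al - cz*w^2) = N - m g + T
        # Ic al = moment about com (th clockwise x->: torque=  (z r)*Fx - (x r)*Fz )
        A=np.array([[m,m*ex,-s],[0,m*ez,-1],[0,Ic,-((-cz)*s-(-cx)*1)]])
        b=np.array([-F+m*cx*w*w, -m*g+T+m*cz*w*w, (rz-cz)*(-F)-(rx-cx)*T])
        ax,al,N=np.linalg.solve(A,b)
        vx+=ax*dt;w+=al*dt;xp+=vx*dt;th+=w*dt;t+=dt
        wmax=max(wmax,w)
        if slip is None and xp<.078: slip=np.degrees(th);tslip=t
        if xp<0: xp=0;vx=max(vx,0)
    return f'mub {mub} muf {muf}: slip {slip and round(slip)} wmax {wmax:.2f} xp_end {xp:.3f} th {np.degrees(th):.0f} t-slip {t-tslip if tslip else 0:.2f}'
if __name__=='__main__':
    for mub in(.2,.3,.4,.5,.6):
        for muf in(0.,.3,.5,.8): print(run(mub,muf))
E
python3 sim.py
```

```text
mub 0.2 muf 0.0: slip 46 wmax 5.74 xp_end 0.000 th 90 t-slip 0.93
mub 0.2 muf 0.3: slip 47 wmax 5.58 xp_end 0.000 th 90 t-slip 0.79
mub 0.2 muf 0.5: slip 48 wmax 5.55 xp_end 0.000 th 90 t-slip 0.69
mub 0.2 muf 0.8: slip 50 wmax 5.67 xp_end 0.000 th 90 t-slip 0.52
mub 0.3 muf 0.0: slip 55 wmax 6.59 xp_end 0.008 th 90 t-slip 0.31
mub 0.3 muf 0.3: slip 57 wmax 5.85 xp_end 0.016 th 90 t-slip 0.34
mub 0.3 muf 0.5: slip 59 wmax 5.32 xp_end 0.022 th 90 t-slip 0.36
mub 0.3 muf 0.8: slip 62 wmax 4.49 xp_end 0.031 th 90 t-slip 0.38
mub 0.4 muf 0.0: slip 61 wmax 5.75 xp_end 0.027 th 90 t-slip 0.33
mub 0.4 muf 0.3: slip 64 wmax 4.72 xp_end 0.038 th 90 t-slip 0.41
mub 0.4 muf 0.5: slip 66 wmax 4.02 xp_end 0.045 th 90 t-slip 0.47
mub 0.4 muf 0.8: slip 69 wmax 2.96 xp_end 0.055 th 90 t-slip 0.54
mub 0.5 muf 0.0: slip 69 wmax 4.96 xp_end 0.043 th 90 t-slip 0.21
mub 0.5 muf 0.3: slip 74 wmax 3.67 xp_end 0.055 th 90 t-slip 0.20
mub 0.5 muf 0.5: slip 77 wmax 2.82 xp_end 0.062 th 90 t-slip 0.18
mub 0.5 muf 0.8: slip 84 wmax 1.59 xp_end 0.072 th 90 t-slip 0.11
mub 0.6 muf 0.0: slip 75 wmax 4.21 xp_end 0.055 th 90 t-slip 0.14
mub 0.6 muf 0.3: slip 81 wmax 2.70 xp_end 0.066 th 90 t-slip 0.11
mub 0.6 muf 0.5: slip 85 wmax 1.73 xp_end 0.073 th 90 t-slip 0.07
mub 0.6 muf 0.8: slip None wmax 0.50 xp_end 0.080 th 90 t-slip 0.00
```

Emit:
jog_arm --pt "0 0 -0.02" --pt "0 0 -0.02" --pt "-0.03 -0.03 0" --pt "-0.033 -0.036 0" --pt "-0.033 -0.036 0" --pt "-0.033 -0.036 0" --pt "-0.033 -0.036 0" --pt "-0.033 -0.036 0" --twist '[-7,-7,0,0,0,0,0,0]' --claw 1 --squeeze 20

```text
t: 2.3
tool_pos: [0.3779, 0.2991, 0.2795]
tool_rot: [180.0, 0.0, 172.4]
contact_force: [0.1, 0.8, 0.1]
width: 0.085
```

Emit:
jog_arm --pt "-0.034 -0.036 0" --pt "-0.034 -0.036 0" --pt "-0.034 -0.036 0" --pt "-0.034 -0.036 0" --pt "-0.034 -0.036 0" --pt "-0.034 -0.036 0" --pt "-0.034 -0.036 0" --pt "-0.031 -0.036 0" --twist '[0,0,0,0,0,0,0,0]'

```text
t: 3.1
tool_pos: [0.6068, -0.0222, 0.2793]
tool_rot: [180.0, 0.0, 172.4]
contact_force: [0.4, 1.6, 0.5]
width: 0.0854
```

```bash
cat >> h.py <<'E'
A=np.radians(-7.7); U=np.array([np.cos(A),np.sin(A)]); N=np.array([-np.sin(A),np.cos(A)]); O=np.array([.5757,-.1957])
def stopf(P):  # world-> (n,u,z)
    q=P[...,:2]-O; return np.stack([q@N,q@U,P[...,2]],-1)
def tcp(o=None):
    o=o or robot.get_obs(); s=stopf(o['tool_pos']); return s.round(4),o['tool_rot'].round(2)[2],o['contact_force'].round(2)
E
python3 - <<'E'
from h import *
o,p,d=snap('wrist','w1.png'); np.save('wrist.npy',cloud('wrist',d,o)); print(tcp(o))
o,p,d=snap('side','s1.png')
cv2.imwrite('pics/s1c.png',cv2.resize(cv2.imread('pics/s1.png')[100:330,190:470],None,fx=2.6,fy=2.6))
P=cloud('wrist',d*0+d)
E
```

```text
(array([0.1761, 0.0076, 0.2793]), np.float64(172.39), array([0.35, 1.62, 0.54]))Traceback (most recent call last):
  File "<stdin>", line 5, in <module>
  File "h.py", line 22, in cloud
    P=unproj(name,np.c_[u.ravel(),v.ravel()],d.ravel(),o).reshape(d.shape+(3,))
      ~~~~~~^^^^^^^^^^^^^^^^^^^^^^^^^^^^^^^^^^^^^^^^^^^^^
  File "h.py", line 14, in unproj
    c,T=c2w(name,o); uv=np.atleast_2d(np.array(uv,float))
        ~~~^^^^^^^^
  File "h.py", line 11, in c2w
    T=np.eye(4);T[:3,:3]=R.from_euler('xyz',o['tool_rot'],degrees=True).as_matrix();T[:3,3]=o['tool_pos']
                                            ~^^^^^^^^^^^^
TypeError: 'NoneType' object is not subscriptable
```

View pics/s1c.png

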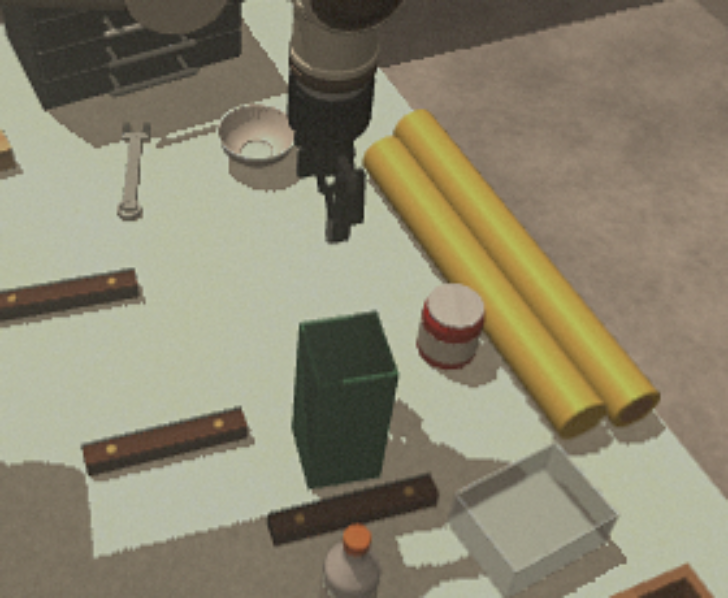

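View pics/w1.png

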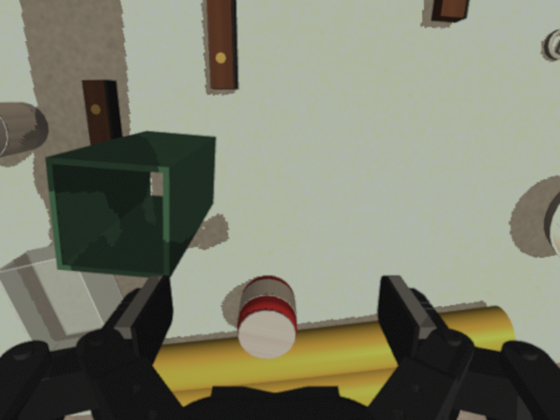

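```bash
python3 - <<'E'
from h import *
P=np.load('wrist.npy'); S=stopf(P); im=cv2.imread('pics/w1.png').astype(int)
g=(im[...,1]>im[...,2]+12)&(im[...,1]>im[...,0]+5)
m=g&(S[...,2]>.02)&(S[...,2]<.17)&(S[...,0]>.07)&(S[...,0]<.14)&(abs(S[...,1])<.08)
q=S[m]; print(len(q),q.mean(0))
# +n face: fit n = a + b u + c z
f=q[(q[:,0]>.09)]
for _ in range(4):
    X=np.c_[np.ones(len(f)),f[:,1],f[:,2]];c,*_=np.linalg.lstsq(X,f[:,0],rcond=None);r=f[:,0]-X@c;f=f[abs(r)<.004]
print(len(f),c,np.degrees(np.arctan(c[1])),f[:,1].min(),f[:,1].max())
m=(S[...,2]>.186)&(S[...,2]<.195)&(abs(S[...,0]-.06)<.07)&(abs(S[...,1])<.08)
q=S[m][:,:2].astype(np.float32).copy();print(len(q),cv2.minAreaRect(q.reshape(-1,1,2)))
m=(S[...,2]>.02)&(S[...,2]<.03)&(abs(S[...,0]+.01)<.04)&(S[...,1]<-.03)&(S[...,1]>-.12)
q=S[m];print(len(q),q.min(0),q.max(0)); 
for u in np.arange(-.09,-.03,.01):
    s=q[abs(q[:,1]-u)<.005]
    if len(s):print(u.round(3),s[:,0].min().round(4),s[:,0].max().round(4))
E
```

```text
3897 [ 0.09969815 -0.00161827  0.11014413]
2762 [ 0.10434484 -0.08140884  0.00769712] -4.654119696559404 -0.03010946843089658 0.04789638855814002
3284 ((0.06448676437139511, 0.0076444633305072784), (0.08138212561607361, 0.0815282016992569), 4.9677910804748535)
1541 [-0.02724411 -0.09073688  0.02000765] [ 0.02891652 -0.03001596  0.02700958]
-0.09 -0.0264 0.001
-0.08 -0.0269 0.001
-0.07 -0.0262 0.0009
-0.06 -0.0271 0.0009
-0.05 -0.0272 0.0001
-0.04 -0.0272 0.0289
```

Emit:
jog_arm --pt "0 0 0.035" --pt "0 0 0.035" --pt "0 0 0.035" --pt "0 0 0.035" --pt "0 0 0.035" --pt "0 0 0.035" --pt "0 0 0.03" --pt "0 0 0.02" --twist '[0,0,0,0,0,0,0,0]'

```text
t: 4.0
tool_pos: [0.6043, -0.0188, 0.017]
tool_rot: [179.9, -0.2, 172.4]
contact_force: [-0.3, 2.2, 1.7]
width: 0.0859
```

Emit:
jog_arm --pt "0 -0.002 0" --pt "0 -0.002 0" --pt "0 -0.002 0" --pt "0 -0.002 0" --pt "0 -0.001 0" --pt "0 -0.001 0" --pt "0 0 0" --pt "0 0 0" --twist '[0,0,0,0,0,0,0,0]'

```text
t: 4.8
tool_pos: [0.6046, -0.0302, 0.0195]
tool_rot: [180.0, 0.0, 172.4]
contact_force: [0.7, 2.6, 1.6]
width: 0.0853
```

```bash
python3 - <<'E'
from h import *
o,p,d=snap('side','s2.png');print(tcp(o))
o,p,d=snap('scene','c2.png')
a=cv2.imread('pics/s2.png')[170:320,240:400];b=cv2.imread('pics/c2.png')[130:280,150:310]
cv2.imwrite('pics/2.png',cv2.resize(np.hstack([a,b]),None,fx=2.5,fy=2.5))
E
```

```text
(array([0.1679, 0.0065, 0.0195]), np.float64(172.41), array([0.66, 2.62, 1.63]))
```

View pics/2.png

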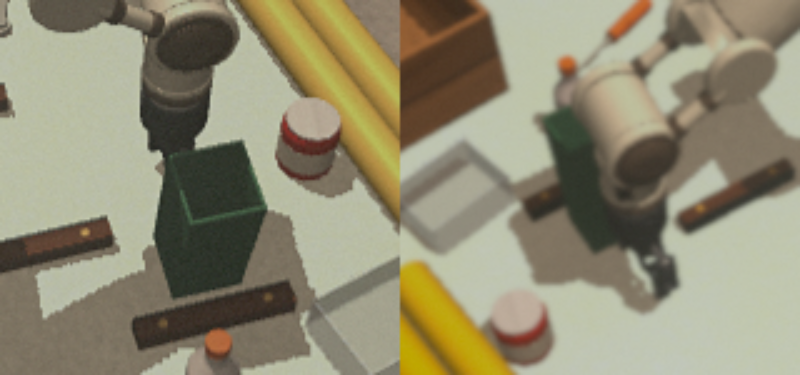

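Emit:
jog_arm --pt "0 -0.002 0" --pt "0 -0.002 0" --pt "0 -0.002 0" --pt "0 -0.001 0" --pt "0 -0.001 0" --pt "0 -0.001 0" --pt "0 -0.001 0" --pt "0 -0.001 0" --twist '[0,0,0,0,0,0,0,0]'

```text
t: 5.7
tool_pos: [0.6031, -0.0411, 0.0194]
tool_rot: [180.0, 0.0, 172.4]
contact_force: [-0.1, 3.1, 2.9]
width: 0.0852
```

Emit:
jog_arm --pt "0 -0.001 0" --pt "0 -0.001 0" --pt "0 -0.001 0" --pt "0 -0.001 0" --pt "0 -0.001 0" --pt "0 -0.001 0" --pt "0 -0.001 0" --pt "0 -0.001 0" --twist '[0,0,0,0,0,0,0,0]'

```text
t: 6.5
tool_pos: [0.6036, -0.0482, 0.0215]
tool_rot: [180.0, 0.2, 172.4]
contact_force: [-0.6, 11.5, 14.9]
width: 0.0855
```

```bash
cat >> h.py <<'E'
def tube(name='side',fn=None,o=None):
    # upright/tilted tube cloud in stop frame, green points
    o,p,d=snap(name,fn); S=stopf(cloud(name,d,o)); im=p.astype(int)
    g=(im[...,1]>im[...,0]+8)&(im[...,1]>im[...,2]+3)
    m=g&(abs(S[...,1])<.12)&(S[...,0]>-.06)&(S[...,0]<.36)&(S[...,2]>.008)&(S[...,2]<.22)
    return o,S,m
E
python3 - <<'E'
from h import *
o,S,m=tube('side','s3.png');print(tcp(o)); q=S[m&(S[...,2]>.186)][:,:2].astype(np.float32).copy();print(len(q),cv2.minAreaRect(q.reshape(-1,1,2)))
print(S[m].min(0),S[m].max(0))
t=S[m&(S[...,2]>.186)]; print(t[:,2].max())
E
```

```text
(array([0.1499, 0.0079, 0.0215]), np.float64(172.44), array([-0.61, 11.54, 14.93]))
159 ((-0.004183687269687653, 0.00507248193025589), (0.05117058753967285, 0.0810185894370079), 1.6516640186309814)
[-0.05677817 -0.03641922  0.01617051] [0.08317973 0.04541173 0.21004459]
0.210044585416846
```

```bash
python3 - <<'E'
import cv2
from h import *
snap('scene','c3.png')
a=cv2.imread('pics/s3.png')[170:320,240:400];b=cv2.imread('pics/c3.png')[130:280,150:310]
import numpy as np
cv2.imwrite('pics/3.png',cv2.resize(np.hstack([a,b]),None,fx=2.5,fy=2.5))
E
```

```text
(no output)
```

View pics/3.png

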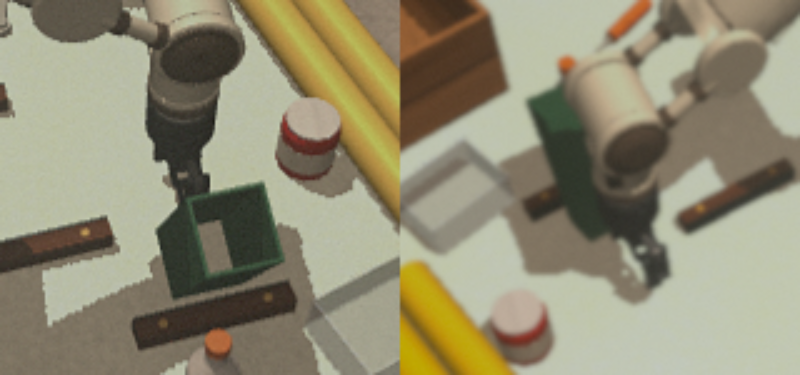

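```bash
python3 - <<'E'
from h import *
for _ in range(2):
    o,S,m=tube('side','s4.png');print(o['t'],tcp(o))
    q=S[m]
    print(len(q),q.min(0).round(4),q.max(0).round(4))
    # cross-section in n-z for side wall: hull
    r=cv2.minAreaRect(q[:,[0,2]].astype(np.float32).copy().reshape(-1,1,2));print(r)
    hull=cv2.convexHull(q[:,[0,2]].astype(np.float32).copy().reshape(-1,1,2))[:,0];print(cv2.approxPolyDP(hull.reshape(-1,1,2),.006,True)[:,0].round(3).tolist())
E
```

```text
6.6 (array([0.1499, 0.0079, 0.0215]), np.float64(172.43), array([-0.65,  9.88, 13.02]))
485 [-0.0576 -0.0369  0.0194] [0.0939 0.0448 0.2102]
((0.025928502902388573, 0.11139249801635742), (0.09740538895130157, 0.19299685955047607), 25.20831298828125)
[[0.09399999678134918, 0.03700000047683716], [0.07900000363588333, 0.11400000005960464], [0.014000000432133675, 0.20999999344348907], [-0.05700000002980232, 0.17900000512599945], [0.014999999664723873, 0.01899999938905239]]
6.65 (array([0.1499, 0.0079, 0.0215]), np.float64(172.43), array([-0.04,  9.39, 13.16]))
495 [-0.0576 -0.037   0.0142] [0.0936 0.0457 0.2106]
((0.017357930541038513, 0.10743005573749542), (0.08063999563455582, 0.19106222689151764), 24.445119857788086)
[[0.09399999678134918, 0.03700000047683716], [0.014000000432133675, 0.210999995470047], [-0.05700000002980232, 0.17800000309944153], [0.020999999716877937, 0.014000000432133675]]
```

The upright push tilted the tube backwards, to 24.7° towards the stop. It's being held there by friction on the finger back. I'll carry the contact along its arc, away from the stop and down, to bring the tube back inside its balance point.

Emit:
jog_arm --pt "0 0.0008 0.0007" --pt "0 0.0009 0.0008" --pt "0 0.0009 0.0007" --pt "0 0.0009 0.0007" --pt "0 0.0009 0.0007" --pt "0 0.0009 0.0007" --pt "0 0.0009 0.0007" --pt "0 0.0009 0.0007" --twist '[0,0,0,0,0,0,0,0]'

```text
t: 7.5
tool_pos: [0.6047, -0.0412, 0.0154]
tool_rot: [180.0, 0.2, 172.4]
contact_force: [1.3, 8.3, 10.3]
width: 0.0856
```

```bash
cat >> h.py <<'E'
def tilt(name='side',fn=None):
    o,S,m=tube(name,fn); q=S[m]
    q=q[:,[0,2]].astype(np.float32)
    hull=cv2.convexHull(q.copy().reshape(-1,1,2))
    r=cv2.minAreaRect(hull)
    print(o['t'],*tcp(o),'rect',np.round(r[0],3),np.round(r[1],3),round(r[2],1),'poly',cv2.approxPolyDP(hull,.006,True)[:,0].round(3).tolist(),flush=True)
E
python3 - <<'E'
from h import *
tilt('side','s5.png')
E
```

```text
7.5 [0.157  0.008  0.0154] 172.45 [ 1.28  8.34 10.32] rect [0.039 0.113] [0.106 0.19 ] 19.7 poly [[0.07900000363588333, 0.027000000700354576], [0.09200000017881393, 0.125], [0.03400000184774399, 0.20800000429153442], [-0.04100000113248825, 0.18400000035762787], [0.01899999938905239, 0.013000000268220901]]
```

Emit:
jog_arm --pt "0 0.0015 0.0005" --pt "0 0.0015 0.0005" --pt "0 0.0015 0" --pt "0 0.002 0" --pt "0 0.002 0" --pt "0 0.002 0" --pt "0 0.002 0" --pt "0 0.002 0" --twist '[0,0,0,0,0,0,0,0]'

```text
t: 8.35
tool_pos: [0.6046, -0.0274, 0.0125]
tool_rot: [180.0, -0.0, 172.4]
contact_force: [0.9, 1.0, -0.9]
width: 0.0858
```

```bash
python3 - <<'E'
from h import *
tilt('side','s6.png')
E
```

```text
8.35 [0.1707 0.0061 0.0125] 172.41 [ 0.87  1.04 -0.91] rect [0.074 0.108] [0.128 0.189] 7.2 poly [[0.07599999755620956, 0.2029999941587448], [-0.0010000000474974513, 0.19200000166893005], [0.023000000044703484, 0.00800000037997961], [0.0729999989271164, 0.020999999716877937], [0.13600000739097595, 0.125]]
```

Emit:
jog_arm --pt "0 0.002 0" --pt "0 0.002 0" --pt "0 0.002 0" --pt "0 0.002 0" --pt "0 0.002 0" --pt "0 0.002 0" --pt "0 0.002 0" --pt "0 0.002 0" --twist '[0,0,0,0,0,0,0,0]'

```text
t: 9.2
tool_pos: [0.607, -0.0117, 0.0127]
tool_rot: [-180.0, 0.0, 172.4]
contact_force: [0.3, 0.6, 0.8]
width: 0.0852
```

```bash
python3 - <<'E'
from h import *
tilt('side','s7.png')
E
```

```text
9.2 [0.1865 0.0063 0.0127] 172.41 [0.3  0.58 0.78] rect [0.085 0.102] [0.187 0.13 ] 89.5 poly [[0.10100000351667404, 0.19300000369548798], [0.019999999552965164, 0.19300000369548798], [0.026000000536441803, 0.008999999612569809], [0.07100000232458115, 0.008999999612569809], [0.10499999672174454, 0.029999999329447746], [0.15000000596046448, 0.1289999932050705]]
```

Emit:
jog_arm --pt "0 0.005 -0.02" --pt "0 0 -0.035" --pt "0 0 -0.035" --pt "0 0 -0.035" --pt "0 0 -0.035" --pt "0 0 -0.035" --pt "0 0 -0.035" --pt "0 0 -0.03" --twist '[0,0,0,0,0,0,0,0]' --claw -0.3

```text
t: 10.05
tool_pos: [0.6077, -0.0068, 0.2749]
tool_rot: [-180.0, 0.1, 172.4]
contact_force: [0.3, -0.7, 0.2]
width: 0.0298
```

```bash
python3 - <<'E'
from h import *
o,p,d=snap('wrist','w2.png'); S=stopf(cloud('wrist',d,o)); print(tcp(o),o['width']); 
m=(S[...,2]>.186)&(S[...,2]<.196)&(abs(S[...,0]-.06)<.07)&(abs(S[...,1])<.08)
q=S[m][:,:2].astype(np.float32).copy();print(len(q),cv2.minAreaRect(q.reshape(-1,1,2)))
# finger points in tool frame
c=vision.camera_params('wrist');T=np.array(c['mount'])
P=cloud('wrist',d,o); Rm=R.from_euler('xyz',o['tool_rot'],degrees=True).as_matrix(); Q=(P-o['tool_pos'])@Rm
m=(d>0)&(Q[...,2]>-.08)&(Q[...,2]<.03)&(abs(Q[...,0])<.05)
f=Q[m];print(len(f))
for z in np.arange(-.075,.02,.01):
    s=f[abs(f[:,2]-z)<.005]
    if len(s): print(z.round(3),len(s),s[:,1].min().round(4),s[:,1].max().round(4),s[:,0].min().round(3),s[:,0].max().round(3))
print(f[:,2].max())
E
```

```text
(array([0.1915, 0.0064, 0.2749]), np.float64(172.41), array([ 0.28, -0.68,  0.18])) 0.029839785070214613
3502 ((0.06201806291937828, 0.0051568374037742615), (0.08164217323064804, 0.08109863847494125), 1.567498803138733)
40756
-0.075 9558 -0.0624 0.0618 0.006 0.02
-0.065 10046 -0.0611 0.059 -0.005 0.02
-0.055 6042 -0.0562 0.0549 -0.012 0.019
-0.045 8750 -0.051 0.0502 -0.012 0.015
-0.035 2199 -0.0466 0.0459 -0.009 0.015
-0.025 1635 -0.0293 0.0277 -0.011 0.013
-0.015 1199 -0.0292 0.0279 -0.01 0.013
-0.005 951 -0.0292 0.0277 -0.01 0.013
0.005 376 -0.0279 0.0263 -0.01 0.013
0.009957195213804027
```

View pics/w2.png

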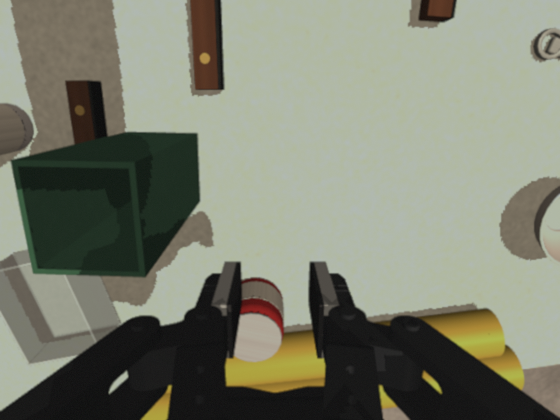

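Emit:
jog_arm --pt "0.001 -0.0165 0" --pt "0 -0.0165 0" --pt "0 -0.0165 0" --pt "0 -0.0165 0" --pt "0 -0.0165 0" --pt "0 -0.0165 0" --pt "0 -0.0165 0" --pt "0 -0.014 0" --twist '[0,0,0,0,0,0,0,0]'

```text
t: 10.9
tool_pos: [0.5892, -0.1367, 0.2726]
tool_rot: [-180.0, -0.0, 172.4]
contact_force: [0.5, 0.1, -0.3]
width: 0.0296
```

Emit:
jog_arm --pt "0 0 0.01" --pt "0 0 0.02" --pt "0 0 0.02" --pt "0 0 0.02" --pt "0 0 0.005" --pt "0 0 0" --pt "0 0 0" --pt "0 0 0" --twist '[0,0,0,0,0,0,0,0]'

```text
t: 11.7
tool_pos: [0.5902, -0.1352, 0.1991]
tool_rot: [-180.0, 0.1, 172.4]
contact_force: [1.2, 0.6, 0.0]
width: 0.0298
```

```bash
python3 - <<'E'
from h import *
tilt('side','s8.png'); o,p,d=snap('wrist','w3.png')
S=stopf(cloud('wrist',d,o)); m=(S[...,2]>.186)&(S[...,2]<.196)&(abs(S[...,0]-.06)<.07)&(abs(S[...,1])<.08)
q=S[m][:,:2].astype(np.float32).copy();print(len(q),cv2.minAreaRect(q.reshape(-1,1,2)))
E
```

```text
11.7 [0.0619 0.0063 0.1991] 172.43 [1.22 0.57 0.  ] rect [0.063 0.103] [0.085 0.185] 0.2 poly [[0.10100000351667404, 0.009999999776482582], [0.10400000214576721, 0.19200000166893005], [0.023000000044703484, 0.1940000057220459], [0.024000000208616257, 0.010999999940395355]]
5439 ((0.0624212883412838, 0.005159191787242889), (0.08043842017650604, 0.08137445151805878), 1.1337783336639404)
```

View pics/w3.png

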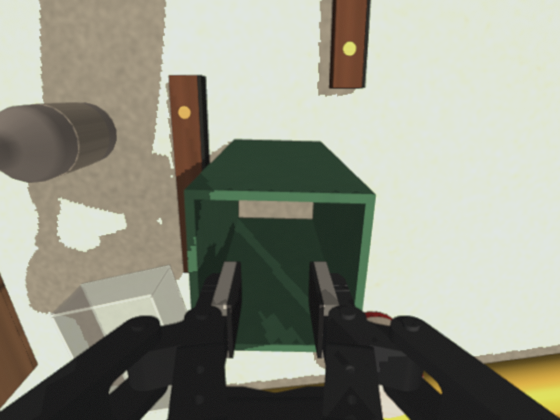

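View pics/s8.png

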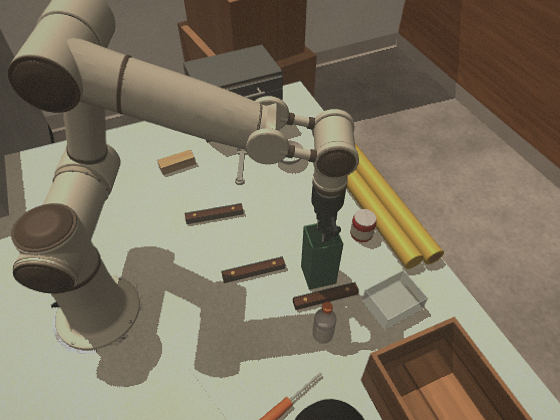

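Emit:
jog_arm --pt "0 0 0.006" --pt "0 0 0.008" --pt "0 0 0.008" --pt "0 0.003 0" --pt "0 0.003 0" --pt "0 0.003 0" --pt "0 0.003 0" --pt "0 0.003 0" --twist '[0,0,0,0,0,0,0,0]'

```text
t: 12.6
tool_pos: [0.5916, -0.12, 0.1759]
tool_rot: [-180.0, 0.0, 172.4]
contact_force: [0.3, -0.6, -1.3]
width: 0.0299
```

```bash
python3 - <<'E'
from h import *
tilt('side','s9.png'); tilt('scene','c9.png')
E
```

```text
12.6 [0.0772 0.0056 0.1759] 172.42 [ 0.29 -0.57 -1.3 ] rect [0.066 0.102] [0.19  0.087] 88.0 poly [[0.1080000028014183, 0.1940000057220459], [0.02800000086426735, 0.1979999989271164], [0.024000000208616257, 0.00800000037997961], [0.10199999809265137, 0.008999999612569809]]
12.65 [0.0776 0.0056 0.1759] 172.43 [ 0.03 -0.68 -0.37] rect [0.068 0.103] [0.188 0.084] 88.5 poly [[0.04800000041723251, 0.1979999989271164], [0.02800000086426735, 0.18299999833106995], [0.027000000700354576, 0.09200000017881393], [0.10199999809265137, 0.00800000037997961], [0.1120000034570694, 0.19300000369548798]]
```

Emit:
jog_arm --pt "0 0.003 0" --pt "0 0.003 0" --pt "0 0.003 -0.001" --pt "0 0.003 -0.001" --pt "0 0.003 -0.001" --pt "0 0.003 0" --pt "0 0.003 0" --pt "0 0.003 0" --twist '[0,0,0,0,0,0,0,0]'

```text
t: 13.5
tool_pos: [0.5946, -0.0961, 0.1786]
tool_rot: [180.0, -0.0, 172.4]
contact_force: [0.4, 0.1, -0.5]
width: 0.0299
```

```bash
python3 - <<'E'
from h import *
tilt('side','s10.png'); tilt('scene','c10.png')
E
```

```text
13.5 [0.1013 0.0054 0.1786] 172.41 [ 0.39  0.06 -0.54] rect [0.086 0.104] [0.194 0.11 ] 85.3 poly [[0.1340000033378601, 0.1899999976158142], [0.05400000140070915, 0.2029999941587448], [0.026000000536441803, 0.052000001072883606], [0.029999999329447746, 0.012000000104308128], [0.10100000351667404, 0.010999999940395355], [0.13500000536441803, 0.027000000700354576]]
13.55 [0.1017 0.0054 0.1786] 172.43 [0.24 0.2  0.55] rect [0.081 0.111] [0.179 0.082] 79.1 poly [[0.07900000363588333, 0.20100000500679016], [0.06400000303983688, 0.19900000095367432], [0.03099999949336052, 0.061000000685453415], [0.10300000011920929, 0.014999999664723873], [0.13500000536441803, 0.1899999976158142]]
```

Emit:
jog_arm --pt "0 0.003 0" --pt "0 0.003 -0.001" --pt "0 0.003 -0.001" --pt "0 0.003 -0.001" --pt "0 0.003 0" --pt "0 0.003 0" --pt "0 0.003 0" --pt "0 0.003 0" --twist '[0,0,0,0,0,0,0,0]'

```text
t: 14.4
tool_pos: [0.5978, -0.0723, 0.1816]
tool_rot: [180.0, -0.0, 172.4]
contact_force: [0.5, -0.4, -0.3]
width: 0.0301
```

```bash
python3 - <<'E'
from h import *
tilt('side','s11.png'); tilt('scene','c11.png')
E
```

```text
14.4 [0.1253 0.0054 0.1816] 172.41 [ 0.55 -0.42 -0.33] rect [0.091 0.105] [0.194 0.087] 73.3 poly [[0.15600000321865082, 0.1850000023841858], [0.07800000160932541, 0.20800000429153442], [0.02800000086426735, 0.023000000044703484], [0.10100000351667404, 0.01600000075995922], [0.11599999666213989, 0.035999998450279236]]
14.45 [0.1257 0.0053 0.1816] 172.43 [-0.83  0.51 -0.21] rect [0.071 0.128] [0.2   0.067] 49.7 poly [[0.15700000524520874, 0.1860000044107437], [0.09099999815225601, 0.20499999821186066], [0.06499999761581421, 0.1509999930858612], [0.03200000151991844, 0.029999999329447746]]
```

View pics/s11.png

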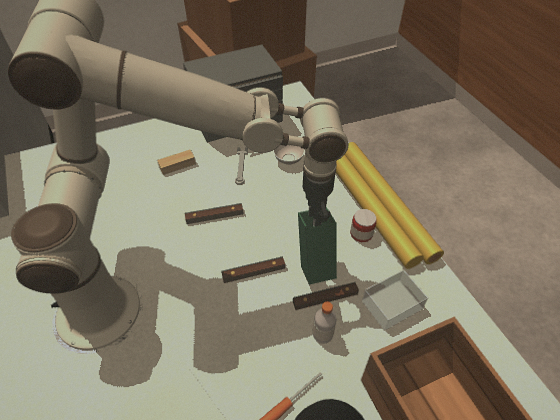

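Emit:
jog_arm --pt "0 0.003 0" --pt "0 0.003 0" --pt "0 0.003 0" --pt "0 0.003 0" --pt "0 0.002 0" --pt "0 0.002 0" --pt "0 0.002 0" --pt "0 0.002 0" --twist '[0,0,0,0,0,0,0,0]'

```text
t: 15.3
tool_pos: [0.6005, -0.0526, 0.1816]
tool_rot: [-180.0, 0.0, 172.4]
contact_force: [-0.2, 0.7, -0.5]
width: 0.0301
```

```bash
python3 - <<'E'
from h import *
tilt('side','s12.png'); tilt('scene','c12.png')
E
```

```text
15.3 [0.1451 0.0054 0.1816] 172.41 [-0.18  0.66 -0.49] rect [0.181 0.077] [0.191 0.263] 70.0 poly [[0.296999990940094, 0.008999999612569809], [0.17100000381469727, 0.18000000715255737], [0.09200000017881393, 0.20499999821186066], [0.028999999165534973, 0.03200000151991844], [0.10499999672174454, 0.009999999776482582]]
15.35 [0.1454 0.0053 0.1816] 172.42 [ 0.12 -0.32  0.74] rect [0.104 0.114] [0.189 0.071] 65.2 poly [[0.1720000058412552, 0.1860000044107437], [0.1080000028014183, 0.20600000023841858], [0.035999998450279236, 0.04100000113248825], [0.10599999874830246, 0.07599999755620956], [0.16500000655651093, 0.16200000047683716]]
```

Emit:
jog_arm --pt "0 0.002 0" --pt "0 0.002 0" --pt "0 0.002 0" --pt "0 0.002 0" --pt "0 0.002 0" --pt "0 0.002 0" --pt "0 0.002 0" --pt "0 0.002 0" --twist '[0,0,0,0,0,0,0,0]'

```text
t: 16.2
tool_pos: [0.6025, -0.0367, 0.1816]
tool_rot: [180.0, -0.0, 172.4]
contact_force: [0.2, 0.2, -1.0]
width: 0.0297
```

```bash
python3 - <<'E'
from h import *
tilt('side','s13.png'); tilt('scene','c13.png')
a=cv2.imread('pics/s13.png')[130:330,230:400];b=cv2.imread('pics/c13.png')[80:280,150:320]
cv2.imwrite('pics/13.png',cv2.resize(np.hstack([a,b]),None,fx=2.3,fy=2.3))
E
```

```text
16.2 [0.1612 0.0053 0.1816] 172.41 [ 0.24  0.2  -0.95] rect [0.115 0.105] [0.192 0.089] 60.3 poly [[0.125, 0.2070000022649765], [0.03200000151991844, 0.04699999839067459], [0.10199999809265137, 0.009999999776482582], [0.19900000095367432, 0.16300000250339508]]
16.25 [0.1615 0.0053 0.1816] 172.43 [ 0.25 -0.25  0.26] rect [0.148 0.103] [0.182 0.066] 76.6 poly [[0.13699999451637268, 0.19900000095367432], [0.0949999988079071, 0.02199999988079071], [0.1589999943971634, 0.10100000351667404], [0.19699999690055847, 0.16599999368190765]]
```

View pics/13.png

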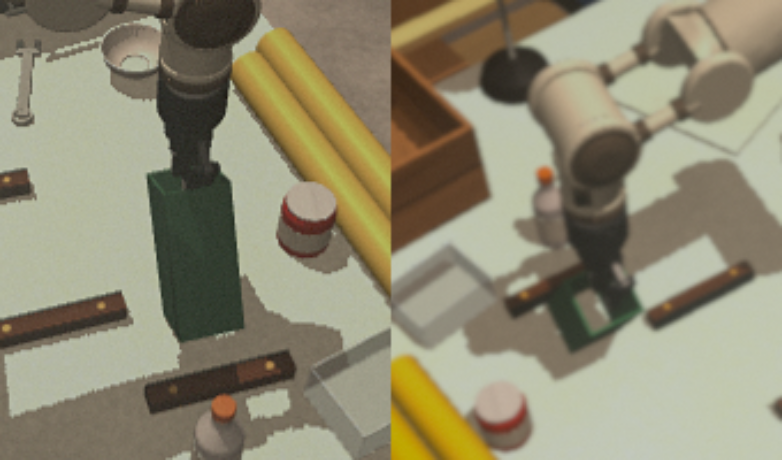

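Emit:
jog_arm --pt "0 0.004 0.001" --pt "0 0.004 0.001" --pt "0 0.004 0.001" --pt "0 0.004 0.001" --pt "0 0.004 0.001" --pt "0 0.004 0.0015" --pt "0 0.004 0.0015" --pt "0 0.004 0.0015" --twist '[0,0,0,0,0,0,0,0]'

```text
t: 17.1
tool_pos: [0.6068, -0.0048, 0.172]
tool_rot: [180.0, 0.0, 172.4]
contact_force: [0.4, 0.5, 0.6]
width: 0.0297
```

```bash
python3 - <<'E'
from h import *
tilt('side','s14.png'); tilt('scene','c14.png')
E
```

```text
17.1 [0.1934 0.0053 0.172 ] 172.42 [0.36 0.53 0.55] rect [0.13  0.102] [0.192 0.09 ] 50.2 poly [[0.2240000069141388, 0.14900000393390656], [0.1589999943971634, 0.2029999941587448], [0.04100000113248825, 0.05400000140070915], [0.0989999994635582, 0.008999999612569809], [0.10999999940395355, 0.013000000268220901]]
17.15 [0.1939 0.005  0.1716] 172.43 [-0.32  1.24  1.15] rect [0.137 0.101] [0.189 0.091] 56.6 poly [[0.16099999845027924, 0.1979999989271164], [0.09200000017881393, 0.11599999666213989], [0.10300000011920929, 0.009999999776482582], [0.1340000033378601, 0.014000000432133675], [0.22300000488758087, 0.15000000596046448]]
```

Emit:
jog_arm --pt "0 0.004 0.0014" --pt "0 0.004 0.0015" --pt "0 0.004 0.0015" --pt "0 0.004 0.0016" --pt "0 0.004 0.0018" --pt "0 0.004 0.0018" --pt "0 0.004 0.002" --pt "0 0.004 0.002" --twist '[0,0,0,0,0,0,0,0]'

```text
t: 18.0
tool_pos: [0.6112, 0.027, 0.1585]
tool_rot: [180.0, 0.0, 172.4]
contact_force: [0.1, 1.3, 1.0]
width: 0.0298
```

```bash
python3 - <<'E'
from h import *
tilt('side','s15.png'); tilt('scene','c15.png')
E
```

```text
18.0 [0.2254 0.0053 0.1585] 172.41 [0.11 1.29 1.05] rect [0.148 0.095] [0.191 0.09 ] 40.5 poly [[0.24500000476837158, 0.12700000405311584], [0.18799999356269836, 0.1889999955892563], [0.04899999871850014, 0.06499999761581421], [0.11100000143051147, 0.012000000104308128]]
18.05 [0.226  0.005  0.1581] 172.44 [1.95 1.99 0.7 ] rect [0.159 0.104] [0.215 0.082] 40.5 poly [[0.25200000405311584, 0.16099999845027924], [0.1940000057220459, 0.1850000023841858], [0.050999999046325684, 0.06499999761581421], [0.11800000071525574, 0.01899999938905239], [0.24300000071525574, 0.12200000137090683]]
```

Emit:
jog_arm --pt "0 0.004 0.002" --pt "0 0.004 0.002" --pt "0 0.004 0.002" --pt "0 0.004 0.002" --pt "0 0.003 0.002" --pt "0 0.003 0.002" --pt "0 0.003 0.002" --pt "0 0.003 0.002" --twist '[0,0,0,0,0,0,0,0]'

```text
t: 18.9
tool_pos: [0.6147, 0.0545, 0.1423]
tool_rot: [-180.0, -0.0, 172.4]
contact_force: [0.0, 1.0, -0.1]
width: 0.0296
```

```bash
python3 - <<'E'
from h import *
tilt('side','s16.png'); tilt('scene','c16.png')
E
```

```text
18.9 [0.2532 0.0051 0.1423] 172.41 [ 0.01  0.97 -0.06] rect [0.163 0.089] [0.192 0.091] 32.2 poly [[0.257999986410141, 0.1080000028014183], [0.23199999332427979, 0.1599999964237213], [0.20900000631809235, 0.17100000381469727], [0.05999999865889549, 0.07400000095367432], [0.10100000351667404, 0.010999999940395355], [0.1679999977350235, 0.039000000804662704], [0.257999986410141, 0.0949999988079071]]
18.95 [0.2536 0.0048 0.1419] 172.43 [-0.26  2.05 -0.77] rect [0.178 0.098] [0.228 0.084] 30.4 poly [[0.2720000147819519, 0.16500000655651093], [0.2160000056028366, 0.1679999977350235], [0.06199999898672104, 0.07000000029802322], [0.13600000739097595, 0.02500000037252903], [0.2619999945163727, 0.0989999994635582], [0.27900001406669617, 0.14399999380111694]]
```

Emit:
jog_arm --pt "0 0.0025 0.001" --pt "0 0.0025 0.001" --pt "0 0.0025 0.0015" --pt "0 0.0025 0.0015" --pt "0 0.0025 0.0015" --pt "0 0.0025 0.0015" --pt "0 0.002 0.001" --pt "0 0.002 0.001" --twist '[0,0,0,0,0,0,0,0]'

```text
t: 19.8
tool_pos: [0.6172, 0.0733, 0.1324]
tool_rot: [-180.0, -0.0, 172.4]
contact_force: [0.0, 0.9, -0.5]
width: 0.0296
```

```bash
python3 - <<'E'
from h import *
tilt('side','s17.png'); tilt('scene','c17.png')
E
```

```text
19.8 [0.2722 0.0051 0.1324] 172.42 [ 0.01  0.91 -0.51] rect [0.171 0.083] [0.192 0.086] 24.0 poly [[0.24400000274181366, 0.1509999930858612], [0.23199999332427979, 0.15600000321865082], [0.06800000369548798, 0.07900000363588333], [0.10700000077486038, 0.00800000037997961], [0.2709999978542328, 0.08500000089406967]]
19.85 [0.2724 0.0049 0.1322] 172.42 [-0.31  0.71 -0.61] rect [0.196 0.09 ] [0.241 0.085] 23.8 poly [[0.2919999957084656, 0.1720000058412552], [0.20100000500679016, 0.13899999856948853], [0.07199999690055847, 0.0729999989271164], [0.17599999904632568, 0.035999998450279236], [0.2720000147819519, 0.07699999958276749], [0.3009999990463257, 0.1420000046491623]]
```

Emit:
jog_arm --pt "0 0.002 0.001" --pt "0 0.002 0.0015" --pt "0 0.002 0.0015" --pt "0 0.002 0.0015" --pt "0 0.002 0.0015" --pt "0 0.002 0.0015" --pt "0 0.002 0.001" --pt "0 0.001 0.001" --twist '[0,0,0,0,0,0,0,0]'

```text
t: 20.7
tool_pos: [0.6192, 0.0883, 0.1219]
tool_rot: [180.0, -0.0, 172.4]
contact_force: [0.4, 0.6, -1.2]
width: 0.0304
```

```bash
python3 - <<'E'
from h import *
tilt('side','s18.png'); tilt('scene','c18.png')
E
```

```text
20.7 [0.2872 0.005  0.1219] 172.42 [ 0.42  0.58 -1.2 ] rect [0.179 0.073] [0.191 0.09 ] 18.6 poly [[0.27900001406669617, 0.07100000232458115], [0.25999999046325684, 0.1340000033378601], [0.25, 0.14100000262260437], [0.07599999755620956, 0.07999999821186066], [0.10400000214576721, 0.00800000037997961], [0.27000001072883606, 0.057999998331069946]]
20.75 [0.2872 0.0049 0.1217] 172.42 [-0.92  1.81 -0.49] rect [0.206 0.084] [0.246 0.096] 23.3 poly [[0.3070000112056732, 0.1599999964237213], [0.2630000114440918, 0.1599999964237213], [0.07599999755620956, 0.07599999755620956], [0.20000000298023224, 0.03500000014901161], [0.2800000011920929, 0.06400000303983688], [0.3089999854564667, 0.12700000405311584]]
```

Emit:
jog_arm --pt "0 0.0013 0.001" --pt "0 0.0013 0.0015" --pt "0 0.0013 0.0015" --pt "0 0.0013 0.0015" --pt "0 0.0013 0.0015" --pt "0 0.0013 0.0015" --pt "0 0.0013 0.0015" --pt "0 0.0013 0.001" --twist '[0,0,0,0,0,0,0,0]'

```text
t: 21.6
tool_pos: [0.6205, 0.0985, 0.1108]
tool_rot: [180.0, -0.0, 172.4]
contact_force: [0.2, 1.4, -1.5]
width: 0.0299
```

```bash
python3 - <<'E'
from h import *
tilt('side','s19.png'); tilt('scene','c19.png')
E
```

```text
21.6 [0.2975 0.005  0.1108] 172.41 [ 0.22  1.42 -1.49] rect [0.188 0.068] [0.199 0.088] 13.3 poly [[0.27900001406669617, 0.11299999803304672], [0.26499998569488525, 0.12700000405311584], [0.08299999684095383, 0.08399999886751175], [0.10100000351667404, 0.012000000104308128], [0.12300000339746475, 0.00800000037997961], [0.2540000081062317, 0.03799999877810478], [0.27900001406669617, 0.061000000685453415]]
21.65 [0.2977 0.0049 0.1107] 172.42 [ 0.73  1.85 -1.09] rect [0.205 0.117] [0.175 0.199] 67.1 poly [[0.3179999887943268, 0.15299999713897705], [0.23100000619888306, 0.20100000500679016], [0.07999999821186066, 0.07500000298023224], [0.2160000056028366, 0.02800000086426735], [0.2750000059604645, 0.04100000113248825], [0.3100000023841858, 0.10999999940395355]]
```

Emit:
jog_arm --pt "0 0.0011 0.001" --pt "0 0.0011 0.0014" --pt "0 0.0011 0.0014" --pt "0 0.0011 0.0014" --pt "0 0.0011 0.0014" --pt "0 0.0011 0.0014" --pt "0 0.0011 0.0014" --pt "0 0.001 0.0014" --twist '[0,0,0,0,0,0,0,0]'

```text
t: 22.5
tool_pos: [0.6217, 0.107, 0.1001]
tool_rot: [180.0, -0.0, 172.4]
contact_force: [0.9, 1.4, -0.5]
width: 0.0295
```

```bash
python3 - <<'E'
from h import *
tilt('side','s20.png'); tilt('scene','c20.png')
E
```

```text
22.5 [0.3062 0.005  0.1001] 172.41 [ 0.91  1.43 -0.53] rect [0.19  0.059] [0.194 0.089] 10.0 poly [[0.2919999957084656, 0.041999999433755875], [0.27300000190734863, 0.11699999868869781], [0.08799999952316284, 0.08299999684095383], [0.10100000351667404, 0.008999999612569809], [0.23199999332427979, 0.02199999988079071]]
22.55 [0.3063 0.0048 0.0998] 172.42 [ 0.15  2.3  -1.15] rect [0.213 0.114] [0.158 0.21 ] 69.3 poly [[0.32899999618530273, 0.14000000059604645], [0.23999999463558197, 0.18700000643730164], [0.08799999952316284, 0.07800000160932541], [0.2370000034570694, 0.020999999716877937], [0.28299999237060547, 0.029999999329447746], [0.3199999928474426, 0.10100000351667404]]
```

Emit:
jog_arm --pt "0 0.0009 0.0012" --pt "0 0.0009 0.0016" --pt "0 0.0009 0.0016" --pt "0 0.0009 0.0016" --pt "0 0.0009 0.0016" --pt "0 0.0009 0.0016" --pt "0 0.0009 0.0016" --pt "0 0.0009 0.0016" --twist '[0,0,0,0,0,0,0,0]'

```text
t: 23.4
tool_pos: [0.6226, 0.1141, 0.0876]
tool_rot: [-180.0, -0.0, 172.4]
contact_force: [0.3, 1.7, -0.9]
width: 0.0298
```

```bash
python3 - <<'E'
from h import *
tilt('side','s21.png')
E
```

```text
23.4 [0.3133 0.005  0.0876] 172.41 [ 0.33  1.74 -0.92] rect [0.198 0.053] [0.204 0.087] 4.9 poly [[0.296999990940094, 0.08500000089406967], [0.28200000524520874, 0.10100000351667404], [0.09600000083446503, 0.08699999749660492], [0.0989999994635582, 0.010999999940395355], [0.2199999988079071, 0.010999999940395355], [0.2759999930858612, 0.02199999988079071], [0.28999999165534973, 0.03500000014901161]]
```

Emit:
jog_arm --pt "0 0.001 0.0014" --pt "0 0.001 0.0014" --pt "0 0.001 0.0014" --pt "0 0.001 0.0014" --pt "0 0.001 0.0014" --pt "0 0.001 0.0014" --pt "0 0.001 0.0014" --pt "0 0.001 0.001" --twist '[0,0,0,0,0,0,0,0]'

```text
t: 24.25
tool_pos: [0.6238, 0.1219, 0.077]
tool_rot: [-180.0, 0.0, 172.4]
contact_force: [0.7, -0.2, 0.1]
width: 0.0301
```

```bash
python3 - <<'E'
from h import *
tilt('side','s22.png'); tilt('scene','c22.png')
a=cv2.imread('pics/s22.png')[130:330,230:400];b=cv2.imread('pics/c22.png')[80:280,150:320]
cv2.imwrite('pics/22.png',cv2.resize(np.hstack([a,b]),None,fx=2.3,fy=2.3))
E
```

```text
24.25 [0.3212 0.0051 0.077 ] 172.41 [ 0.65 -0.19  0.07] rect [0.196 0.048] [0.195 0.079] 0.0 poly [[0.2930000126361847, 0.07999999821186066], [0.2809999883174896, 0.08699999749660492], [0.09799999743700027, 0.08699999749660492], [0.10000000149011612, 0.009999999776482582], [0.2619999945163727, 0.008999999612569809], [0.2849999964237213, 0.01600000075995922]]
24.3 [0.3213 0.005  0.0768] 172.41 [ 0.17 -0.74  0.52] rect [0.221 0.097] [0.155 0.201] 62.7 poly [[0.3440000116825104, 0.11599999666213989], [0.257999986410141, 0.16500000655651093], [0.09600000083446503, 0.07400000095367432], [0.257999986410141, 0.00800000037997961], [0.2879999876022339, 0.00800000037997961]]
```

View pics/22.png

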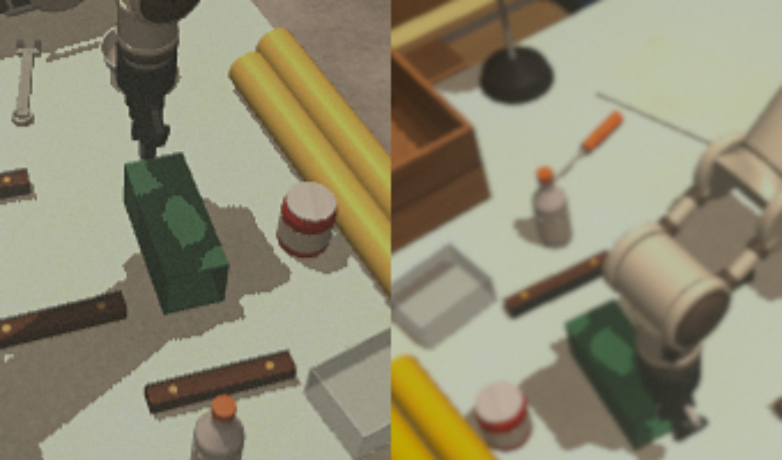

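Emit:
jog_arm --pt "0 0.01 0" --pt "0 0.02 0" --pt "0 0.02 0" --pt "0 0 -0.01" --pt "0 0 0" --pt "0 0 0" --pt "0 0 0" --pt "0 0 0" --twist '[0,0,0,8,8,8,8,8]' --claw 0.4

```text
t: 25.15
tool_pos: [0.6304, 0.1723, 0.0871]
tool_rot: [180.0, 0.0, 132.1]
contact_force: [-1.1, -0.1, 1.0]
width: 0.0599
```

Emit:
jog_arm --pt "0 0 0" --pt "0 0 0" --pt "0 0 0" --pt "0 0 0" --pt "0 0 0" --pt "0 0 0" --pt "0 0 0" --pt "0 0 0" --twist '[8,8,8,8,8,8,2,0]'

```text
t: 25.95
tool_pos: [0.6304, 0.1722, 0.0871]
tool_rot: [180.0, -0.0, 82.4]
contact_force: [0.7, 0.3, -0.3]
width: 0.0595
```

```bash
python3 - <<'E'
from h import *
o,S,m=tube('side','s23.png');print(tcp(o),o['width']); q=S[m&(S[...,2]>.07)][:,:2].astype(np.float32).copy();print(len(q),cv2.minAreaRect(q.reshape(-1,1,2)))
o,S,m=tube('scene','c23.png'); q=S[m&(S[...,2]>.07)][:,:2].astype(np.float32).copy();print(len(q),cv2.minAreaRect(q.reshape(-1,1,2)))
o,p,d=snap('wrist','w23.png');P=cloud('wrist',d,o); Rm=R.from_euler('xyz',o['tool_rot'],degrees=True).as_matrix(); Q=(P-o['tool_pos'])@Rm
f=Q[(d>0)&(Q[...,2]>-.08)&(Q[...,2]<.03)&(abs(Q[...,0])<.05)]
for z in np.arange(-.075,.02,.01):
    s=f[abs(f[:,2]-z)<.005]
    if len(s): print(z.round(3),s[:,1].min().round(4),s[:,1].max().round(4),abs(s[:,1]).min().round(4),s[:,0].min().round(3),s[:,0].max().round(3))
E
```

```text
(array([0.3719, 0.0049, 0.0871]), np.float64(82.43), array([ 0.66,  0.27, -0.31])) 0.05951107009968536
1320 ((0.1954609453678131, 0.007804702967405319), (0.19251011312007904, 0.08049429953098297), 0.9933371543884277)
1176 ((0.22999997437000275, 0.016757704317569733), (0.2658478915691376, 0.08442218601703644), 5.140584945678711)
-0.075 -0.0655 0.0644 0.0 0.004 0.018
-0.065 -0.0665 0.0647 0.0 -0.007 0.018
-0.055 -0.0651 0.063 0.0213 -0.013 0.017
-0.045 -0.0641 0.0613 0.0265 -0.014 0.014
-0.035 -0.0534 0.0522 0.0283 -0.012 0.013
-0.025 -0.0447 0.0427 0.0286 -0.012 0.011
-0.015 -0.0447 0.0427 0.0286 -0.012 0.011
-0.005 -0.0443 0.0427 0.0285 -0.012 0.011
0.005 -0.0367 0.0349 0.0285 -0.011 0.01
```

Emit:
jog_arm --pt "0 0.003 0.02" --pt "0 0 0.02" --pt "0 0 0.018" --pt "-0.015 0 0" --pt "-0.015 0 0" --pt "-0.015 0 0" --pt "-0.012 0 0" --pt "-0.005 0 0" --twist '[0,0,0,0,0,0,0,0]'

```text
t: 26.9
tool_pos: [0.6256, 0.1077, 0.03]
tool_rot: [179.9, 0.0, 82.3]
contact_force: [0.8, 0.5, -0.1]
width: 0.0597
```

Emit:
jog_arm --pt "-0.003 0 0" --pt "-0.003 0 0" --pt "-0.004 0 0" --pt "-0.004 0 0" --pt "-0.004 0 0" --pt "-0.004 0 0" --pt "-0.004 0 0" --pt "-0.004 0 0" --twist '[0,0,0,0,0,0,0,0]'

```text
t: 27.7
tool_pos: [0.6212, 0.0797, 0.0291]
tool_rot: [180.0, -0.0, 82.4]
contact_force: [0.1, 3.1, 2.1]
width: 0.0599
```

```bash
cat >> h.py <<'E'
def lying(fn):
    o,S,m=tube('side',fn);q=S[m&(S[...,2]>.07)&(S[...,2]<.09)];r=cv2.minAreaRect(q[:,:2].astype(np.float32).copy().reshape(-1,1,2))
    print(o['t'],*tcp(o),'rect',np.round(r[0],4),np.round(r[1],4),round(r[2],2),'nmin',np.percentile(q[:,0],1).round(4),'zmed',np.median(q[:,2]).round(4))
E
python3 - <<'E'
from h import *
lying('s24.png')
a=cv2.imread('pics/s24.png')[130:330,230:400]
cv2.imwrite('pics/24.png',cv2.resize(a,None,fx=3,fy=3))
E
```

```text
27.7 [0.279  0.0082 0.0291] 82.41 [0.12 3.1  2.07] rect [0.1706 0.0087] [0.0805 0.1949] 89.9 nmin 0.0769 zmed 0.0815
```

View pics/24.png

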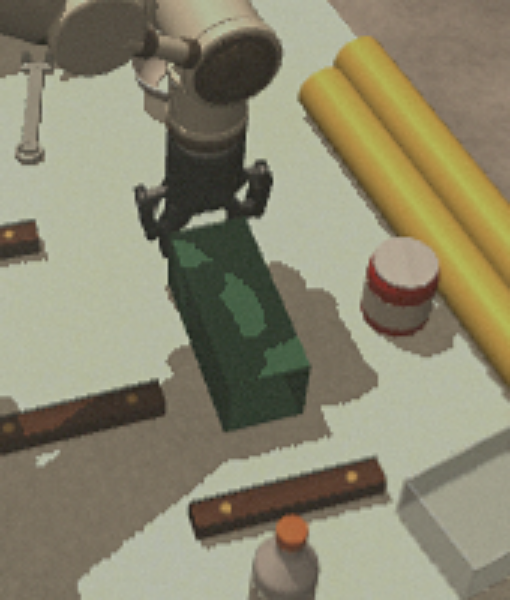

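Emit:
jog_arm --pt "-0.004 0 0" --pt "-0.004 0 0" --pt "-0.004 0 0" --pt "-0.004 0 0" --pt "-0.004 0 0" --pt "-0.004 0 0" --pt "-0.004 0 0" --pt "-0.004 0 0" --twist '[0,0,0,0,0,0,0,0]'

```text
t: 28.55
tool_pos: [0.6168, 0.0479, 0.029]
tool_rot: [-180.0, 0.0, 82.4]
contact_force: [1.4, 3.8, 1.8]
width: 0.0597
```

Emit:
jog_arm --pt "-0.004 0 0" --pt "-0.004 0 0" --pt "-0.004 0 0" --pt "-0.004 0 0" --pt "-0.004 0 0" --pt "-0.004 0 0" --pt "-0.004 0 0" --pt "-0.004 0 0" --twist '[0,0,0,0,0,0,0,0]'

```text
t: 29.35
tool_pos: [0.6126, 0.0162, 0.029]
tool_rot: [-180.0, 0.0, 82.4]
contact_force: [0.2, 3.3, 0.4]
width: 0.0597
```

```bash
python3 - <<'E'
from h import *
lying('s25.png')
E
```

```text
29.35 [0.2149 0.0082 0.029 ] 82.41 [0.25 3.32 0.41] rect [0.1076 0.0086] [0.0816 0.1929] 89.83 nmin 0.0123 zmed 0.0815
```

Emit:
jog_arm --pt "-0.0015 0 0" --pt "-0.0015 0 0" --pt "-0.0015 0 0" --pt "-0.0015 0 0" --pt "-0.0015 0 0" --pt "-0.0015 0 0" --pt "-0.001 0 0" --pt "-0.001 0 0" --twist '[0,0,0,0,0,0,0,0]'

```text
t: 30.2
tool_pos: [0.6111, 0.0055, 0.0289]
tool_rot: [-180.0, 0.0, 82.4]
contact_force: [-0.5, 2.2, 0.2]
width: 0.0598
```

Emit:
jog_arm --pt "-0.0005 0 0" --pt "-0.0005 0 0" --pt "-0.0005 0 0" --pt "-0.0005 0 0" --pt "-0.0005 0 0" --pt "0 0 0" --pt "0 0 0" --pt "0 0 0" --twist '[0,0,0,0,0,0,0,0]'

```text
t: 31.0
tool_pos: [0.6114, 0.0052, 0.0294]
tool_rot: [179.9, -0.2, 82.4]
contact_force: [2.3, 10.8, 1.6]
width: 0.0601
```

```bash
python3 - <<'E'
from h import *
lying('s26.png')
E
```

```text
31.0 [0.2038 0.0085 0.0294] 82.38 [ 2.33 10.8   1.59] rect [0.0963 0.0086] [0.1927 0.0812] 0.22 nmin 0.0013 zmed 0.0818
```

Emit:
jog_arm --pt "0.001 0 0" --pt "0.003 0 0" --pt "0.01 0 0" --pt "0.015 0 0" --pt "0.02 0 -0.005" --pt "0.02 0 -0.03" --pt "0.02 0 -0.03" --pt "0 0 -0.03" --twist '[0,0,0,0,0,0,0,0]'

```text
t: 31.85
tool_pos: [0.6223, 0.0946, 0.1249]
tool_rot: [-180.0, -0.0, 82.6]
contact_force: [-0.2, -0.6, 0.4]
width: 0.0594
```

Emit:
jog_arm --pt "0.02 0 -0.03" --pt "0.02 0 -0.03" --pt "0 0 -0.03" --pt "0 0 0" --pt "0 0 0" --pt "0 0 0" --pt "0 0 0" --pt "0 0 0" --twist '[0,0,0,0,0,0,0,0]'

```text
t: 32.65
tool_pos: [0.6272, 0.1308, 0.2125]
tool_rot: [-179.9, 0.0, 82.4]
contact_force: [0.5, 0.3, 0.4]
width: 0.0599
```

```bash
python3 - <<'E'
from h import *
lying('s27.png'); lying('s27.png'); snap('scene','c27.png')
a=cv2.imread('pics/s27.png')[130:330,230:400];b=cv2.imread('pics/c27.png')[120:320,150:320]
cv2.imwrite('pics/27.png',cv2.resize(np.hstack([a,b]),None,fx=2.3,fy=2.3))
for t in('glue','tin','driver','bowl','spanner','tub','offcut'):
    print(t,[np.round(r['location']).tolist() for r in nets.recognise(t,'side')][:2])
E
```

```text
32.65 [0.3305 0.0073 0.2125] 82.39 [0.55 0.27 0.35] rect [0.0953 0.0091] [0.1951 0.0811] 0.14 nmin 0.0016 zmed 0.0816
32.7 [0.3305 0.0075 0.2129] 82.39 [-0.52 -0.27  0.7 ] rect [0.0958 0.0088] [0.1935 0.0809] 0.12 nmin 0.0014 zmed 0.0815
glue [[324.0, 323.0], [318.0, 259.0]]
tin [[364.0, 226.0], [320.0, 255.0]]
driver [[280.0, 407.0]]
bowl [[394.0, 299.0], [294.0, 153.0]]
spanner [[242.0, 166.0]]
tub [[393.0, 302.0]]
offcut [[174.0, 161.0]]
```

View pics/27.png

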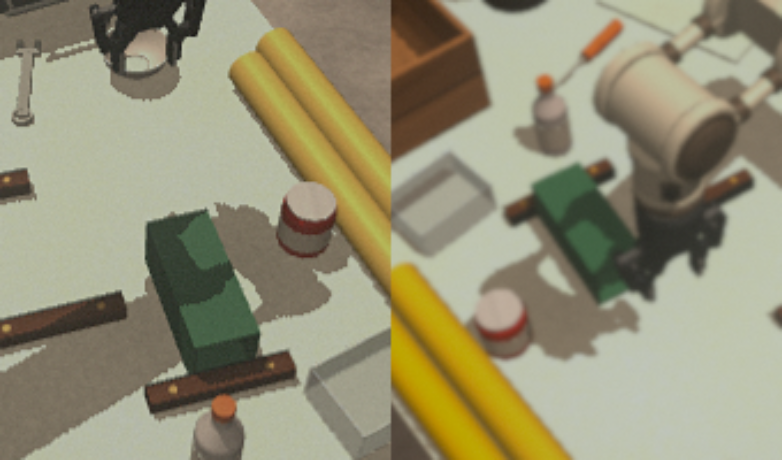

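The tube lies flush and square against the stop, with the gripper clear of it and the other objects where they were. I'll hand it in.

```bash
python3 -c "
from cell import robot
print(robot.job_done()); print(robot.get_obs()['t'])"
```

```text
the job is handed in; nothing more can be done
None
the job is handed in; nothing more can be done
```

The tube is lying on its side against the stop farthest to the robot's right, mouth pointing away, and the job was handed in at about 33 s. No verdict was reported.

- **Tipping:** I tipped it with the fingers inside the mouth, pushing it over and then holding back the upper rim all the way down to 90°. The foot edge did not slip noticeably, and I stepped the angle down slowly.
- **Final slide:** I then pushed the mouth end, with both fingers on its side walls, about 100 mm along the bench. It met the rubber face at roughly 11 N, and I backed the arm away.

**Mishap:** my first move was to push the upright tube flush against the stop. It didn't slide; it tilted backwards to about 25°, just past its balance point. I brought it back upright smoothly, with about 16 N measured at the wrist and no fast motion seen. I did not measure its turning speed directly.

**Last checks (side camera):**

| Check | Measured | Allowed |
|---|---|---|
| Foot end from rubber face | about 1 mm (±2 mm calibration) | −4 to 5 mm |
| Off the stop's middle | about 9 mm | 60 mm |
| Out of square | about 0.1–0.2° | 4° |
| Top face height | 81.5 mm at every look, so flat on its side | – |

The glue, tin, driver, spanner, tub and offcut were detected within 3 pixels of their starting positions. The network's best "bowl" guess landed on the tub. Its second guess was about 5 pixels from where the bowl started, with the gripper partly blocking the view. In the picture the bowl looked unmoved.

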